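# Unscrew the cheese press and hang the can up to drain

## Task

Wind the press's red handwheel anticlockwise until the press plate has come up well clear of the can's rim, draw the can out (its side handle is there for that), stand it on the wooden board and let go. Then swing its folded bail upright and hang the can by the bail on both hooks of the draining stand, handle towards the robot, and finish once it hangs still. Keep the can upright all the way, leave the press open and do not disturb the things standing around.

Things in the scene. Friction and masses are not known exactly. Their poses are not given: they have to be found in the camera images.
- press: Fixed screw press, bed 120 x 210 x 12 mm. Origin: underside of the bed, on the screw's axis; z up; its open front faces its -x. Two 16 mm posts at x = 0, y = +-88 mm; a green beam 40 mm deep (x), 210 mm wide, 135 to 165 mm up, joins them. The round press plate (radius 38, 12 mm thick) hangs on the screw below the beam and at the start reaches 20 to 28 mm down into the can.
- wheel (a joint): Angle of the red handwheel (rad), 0 when the plate is at its lowest; grows as the wheel turns anticlockwise seen from above; range 0 to about 9.6. Starts between 0 and 1.5. Friction about 0.1 N m; it stays where it is left and cannot be turned by pushing the plate. Wheel, screw and plate rise together 30 mm a turn (4.77 mm per rad).
- stem (a joint): Rise of screw, plate and wheel (m), 0 to 0.046, always 0.00477 x the wheel angle. The plate's underside is at 69 mm above the counter at 0; the can's rim in the press is at 97 mm, so the plate is out of the can above 0.028; well clear means above 0.034.
- wheel_hub (a point): Centre of the handwheel, on the screw's axis, in the plane of the rim (187 mm above the counter when stem is 0, rising with it). Rim centreline radius 44 mm, rim bar 12 mm thick, three spokes.
- spinner_mid (a point): Middle of the black upright spinner handle on the wheel's rim, 44 mm from the axis: a knob 22 mm in diameter and 46 mm tall, from 10 to 56 mm above the rim's plane; this point is 34 mm above the rim's plane. It spins freely about its own upright axis, so a hand that holds it need not turn.
- can: Loose steel can, 96 mm in diameter, 85 mm high, about 0.46 kg (+-25 %), white cheese inside up to 55 mm. Origin: centre of its underside; z up. Black handle towards its -x: a level bar 14 mm wide (y), 20 mm high, centred 60 mm up, from 48 to 135 mm from the axis. Bail pivots at y = +-60 mm, 70 mm up. Starts on the press bed under the plate, handle to the open front.
- handle_mid (a point): A good grip point on the can's side handle: on the bar's centreline, 98 mm from the can's axis and 60 mm above its underside. Axes are the can's.
- bail (a joint): Angle of the bail (rad): 0 folded, lying level and reaching out towards the can's +x (away from the handle); pi/2 upright over the can; up to 1.9. Light friction (about 0.02 N m); it falls back to 0 when let go below upright, and the hanging can levels itself about it.
- bail_grip (a point): Middle of the bail's red grip, 95 mm from the pivot axis: a roll 13 mm in diameter, 44 mm long, along the can's y, that turns freely on the bail's wire, so a hand that pinches it need not turn as the bail swings. The bare 8 mm bar goes straight on to 46 mm from the middle, then slants to the legs. Folded, can on the board, it is 82 mm above the counter; upright 165 mm above the can's underside.
- board: Fixed wooden board, 200 (x) x 160 (y) x 12 mm. Origin: centre of its underside.
- stand: Fixed draining stand. Origin: underside, below the hook seats; z up; open to its -x, towards the robot. Yellow base 12 mm thick, x -60 to 140 mm, 120 mm wide. White column (90 mm wide, x 110 to 134, 262 mm high) carries two hooks along x, 8 mm bars at y = +-32 mm (56 mm clear between): V-shaped seat at x = 0, upturned tip at x = -22 mm with its top 254 mm up, shanks behind the seat 250 mm up.
- hook_seat (a point): Midway between the two hooks, 236 mm above the counter: where the middle of the bail's grip lies when both hooks carry the bail's bar. The axes are the stand's.
- salsa: Bystander: amber bottle, 60 mm in diameter, 170 mm tall. Origin: centre of its underside.
- jar: Bystander in front of the draining stand: green jar with yellow lid, 64 mm in diameter, 75 mm tall. Origin: centre of its underside.
- plates: Bystander: stack of white plates, 120 mm in diameter, 50 mm high. Origin: centre of its underside.
- cup: Bystander: clear cup of white spoons, 76 mm in diameter, 145 mm tall with the spoons. Origin: centre of its underside.
- cookies: Bystander: stack of round flat cakes, 114 mm in diameter, 57 mm high. Origin: centre of its underside.
- clay_bowl: Bystander: clay bowl, 120 mm in diameter, 55 mm high. Origin: centre of its underside.

How it is judged:
By the outcome, as a careful person would: the job done as asked, in the order asked, and still so for the second after the job is handed in, with the robot touching nothing.
It also fails if it takes over 72 s, if anything falls off the work surface, if the arm or the gripper's body presses on something with over 40 N, if the wrist force passes 120 N, or if a joint passes its speed limit or range.

## Robot

A 6-joint arm with a two-finger parallel gripper is mounted at the origin on the work surface. World frame = base frame: x ahead of the robot, y to its left, z up, the work surface at z = 0. Lengths are in mm, angles in degrees, forces in N, time in s.
With the tool pointing down it reaches from about 325 to 900 mm from the base axis. Payload 3.5 kg.
Tool frame: the origin (TCP) lies at the very end of the fingers, on their centre line; the grasp point (between the pads) lies 19 mm behind it; x points along the fingers, y is the direction in which the jaws open and shut, and the axes are right-handed (so a half turn about x gives the same grasp; the last joint's range is limited). The gripper opens to 85 mm and grips with 20 to 120 N. Pads are 22 mm wide; open, the fingers measure 114 mm over their backs; the gripper's body (76 mm by 85 mm) begins 54 mm behind the grasp point. The pads swing forward as they close: fully open they stand 13 mm farther back than shut.
Start: joints at [61.284, 15.837, -1.513, 72.651, 0, 84.076], TCP at [242.125, 576.192, 231.313] pointing down, gripper open.
Joint ranges: [-178.77, 178.77], [-48.84, 107.48], [-61.69, 71.31], [-111.58, 123.2], [-90, 87.43], [-180, 180]. Speed limits (degrees/s): [147.25, 147.25, 180, 180, 180, 180].

## Interface

Orientations are given as a 3x3 rotation matrix whose columns are the frame's x, y, z axes.
In Python, from rig import observe, snapshot, job_done gives the robot as it stands. The module is installed in compiled form; this text tells all that it offers.
- The arm moves only by the tool play_rows, never from a script. Its argument "increments" is a list of rows, each an object with "xyz": the shift along the tool's x, y, z scaled (see below), a list of three; "rot": the turn, a rotation vector about the tool's x, y, z scaled (see below), a list of three; "grip": the opening, from 0 (shut) to 1 (fully open). A call has 1 to 5 rows; each row is the pose to reach, as a shift and turn from the pose commanded when the call began, along the tool's axes at that moment; what a row does not reach only later rows make up. The controller multiplies each number of a shift by 0.15 m and each number of a turn by pi/2 rad. A row lasts 1/12 s, in which the tool goes at most 41.7 mm and 7.16 degrees, less where a joint would pass 70% of its speed; a pose out of reach is approached as far as the arm can. A call with a number of a shift or a turn outside -1 to 1 is refused whole. A call with a gripper value outside its range is refused whole. The fingers move at their own pace and stop on an object; "grip_force" is the grip in N (left out, the last holds). Time passes only in rows, so rows that repeat a pose let the fingers close. It gives the time, the measured TCP pose, the force and the opening at its end, in the units of the state.
- observe(): the state, without advancing time (a new reading comes with each control period).
- snapshot(name): name is "side" or "top" or "wrist"; returns a dict with "color" (384x512x3 uint8, red, green, blue), "fx", "fy", "cx", "cy" (pixels), "xyz" and "attitude" of the camera in the world. Camera axes: x right, y down, z forward; pixel columns grow to the right and rows downward; lengths in mm; the calibration is good to about 2 mm. A picture is of the moment at which its call begins. There is no depth.
- job_done(): hands the job in, once; it reports no verdict.
The state is a dict: "time": time; "joint_positions": joint angles; "dq": joint speeds; "effort": joint torques, N m; "eef_pos": TCP position; "orientation": TCP orientation; "force": force on the tool from outside, world axes, zero at the start; "wrist_torque": the same for the moment, N m; "grip_width": opening from 0.0 (shut) to 1.0 (fully open).
Only numpy, scipy, OpenCV 4.12 (cv2) and the standard library are available. Lean on these libraries where they do the work, as an engineer would, in place of code of your own. Each camera call takes 0.05 s, during which the arm holds its last target. There are 200 camera calls.

## Working session

There is one attempt and no reset: what is moved stays moved. The work goes in short steps, Python scripts to look and compute and a tool call to move; the robot and the scene stay as the last step left them, time stands still between calls to the robot, and variables do not carry over. Pictures are saved under pics/ and viewed, about 8 in all and at most 12, crops included, and the job is handed in when it is done.

Besides the shell and the picture viewer there is one more tool, called as a command line: name --argument value ..., lists and objects as JSON in quotes. play_rows: Moves the arm, as the interface text tells. Shifts and turns lie within -1 to 1; 1 stands for 0.15 m of shift or pi/2 rad of turn. Its arguments: {"type":"object","properties":{"increments":{"type":"array","items":{"type":"object","properties":{"xyz":{"type":"array","items":{"type":"number","minimum":-1,"maximum":1}},"rot":{"type":"array","items":{"type":"number","minimum":-1,"maximum":1}},"grip":{"type":"number"}}}},"grip_force":{"type":"number"}},"required":["increments"]}

```bash
mkdir -p pics
python3 - <<'E'
from rig import observe,snapshot
import cv2,numpy as np
s=observe();print({k:np.round(v,3).tolist() for k,v in s.items()})
for n in("side","top"):
    d=snapshot(n);cv2.imwrite(f"pics/{n}0.png",cv2.resize(d["color"][:,:,::-1],(800,600),interpolation=cv2.INTER_CUBIC))
    np.savez(f"pics/{n}0.npz",**d)
    print(n,d["fx"],d["fy"],d["cx"],d["cy"],d["xyz"],np.round(d["attitude"],4).tolist())
E
```

```text
{'time': 0.0, 'joint_positions': [61.285, 15.879, -1.597, 72.65, 0.0, 84.077], 'dq': [-0.028, -0.022, 0.07, 0.031, -0.016, 0.064], 'effort': [-0.002, -44.551, 29.52, 0.017, -0.0, -0.0], 'eef_pos': [241.747, 575.523, 230.159], 'orientation': [[-0.001, 0.387, 0.922], [-0.002, 0.922, -0.387], [-1.0, -0.002, -0.0]], 'force': [0.535, 0.825, 1.046], 'wrist_torque': [0.07, -0.003, 0.047], 'grip_width': 1.001}
side 398.5164831900659 398.5164831900659 253.9533489715339 191.5783501328303 [ 525.46894129 1183.38667276 1059.45518598] [[-0.9989, -0.0305, 0.0358], [-0.0469, 0.6076, -0.7928], [0.0024, -0.7936, -0.6084]]
top 449.1225974777659 449.1225974777659 256.85157109146127 190.26792390264495 [ 437.67093807   16.83787369 1748.50983739] [[-0.0057, -0.9957, 0.0923], [-0.9998, 0.0039, -0.0194], [0.019, -0.0924, -0.9955]]
```

View pics/side0.png

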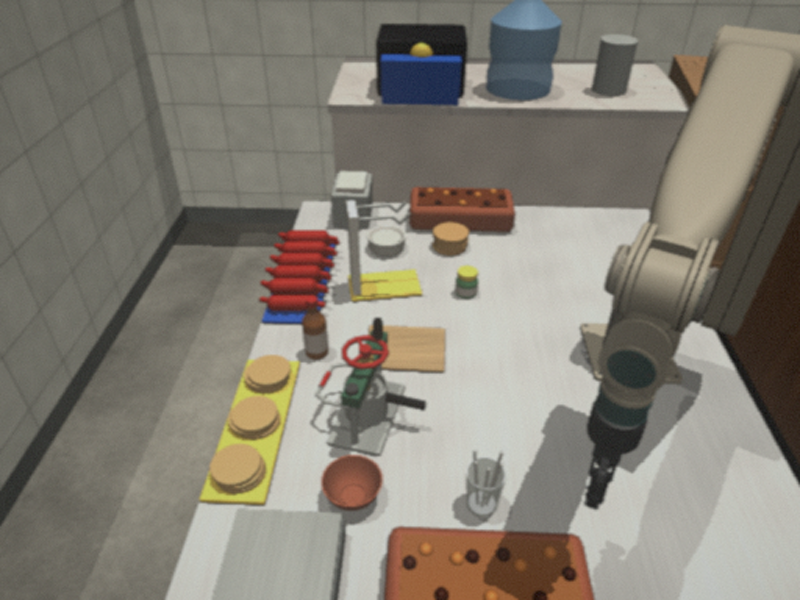

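View pics/top0.png

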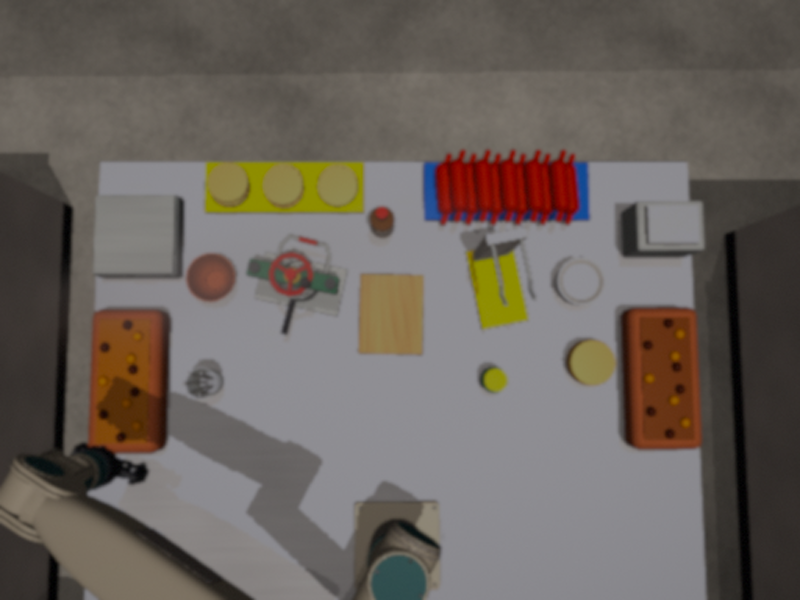

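The side view shows the press at about (365,390), the handwheel at (365,350) with its black knob at (377,328), the can handle at (405,403), the board at (410,347), and the stand at (355–405,210–290). In the top view, the press is at (292,275), the board at (391,313), the stand at (497,280) and the jar at (494,379). I'll enlarge these next.

```bash
cat > h.py <<'E'
import numpy as np,cv2
def load(n): return dict(np.load(f"pics/{n}.npz"))
def proj(d,P):
    P=np.atleast_2d(P); c=(P-d["xyz"])@d["attitude"]
    return np.c_[d["fx"]*c[:,0]/c[:,2]+d["cx"],d["fy"]*c[:,1]/c[:,2]+d["cy"]]
def ray(d,u,v):
    r=d["attitude"]@np.array([(u-d["cx"])/d["fx"],(v-d["cy"])/d["fy"],1]); return r
def atz(d,u,v,z):
    r=ray(d,u,v); return d["xyz"]+r*(z-d["xyz"][2])/r[2]
def tri(obs):
    A=np.zeros((3,3));b=np.zeros(3)
    for d,u,v in obs:
        r=ray(d,u,v);r/=np.linalg.norm(r);M=np.eye(3)-np.outer(r,r);A+=M;b+=M@d["xyz"]
    return np.linalg.solve(A,b)
def crop(d,u0,v0,w,h,s):
    c=d["color"][v0:v0+h,u0:u0+w,::-1]; c=cv2.resize(c,None,fx=s,fy=s,interpolation=cv2.INTER_CUBIC)
    for i in range(0,w,10):
        cv2.putText(c,str(u0+i),(i*s,8),0,.3,(255,0,255),1);cv2.line(c,(i*s,10),(i*s,14),(255,0,255),1)
    for i in range(0,h,10):
        cv2.putText(c,str(v0+i),(0,i*s+4),0,.3,(255,0,255),1);
    return c
E
python3 - <<'E'
from h import *
s=load("side0");t=load("top0")
a=np.vstack([np.hstack([crop(s,195,195,80,60,5),crop(t,145,140,80,60,5)]),np.hstack([crop(s,215,120,80,60,5),crop(t,270,140,80,60,5)])])
cv2.imwrite("pics/c1.png",a)
E
```

```text
(no output)
```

View pics/c1.png

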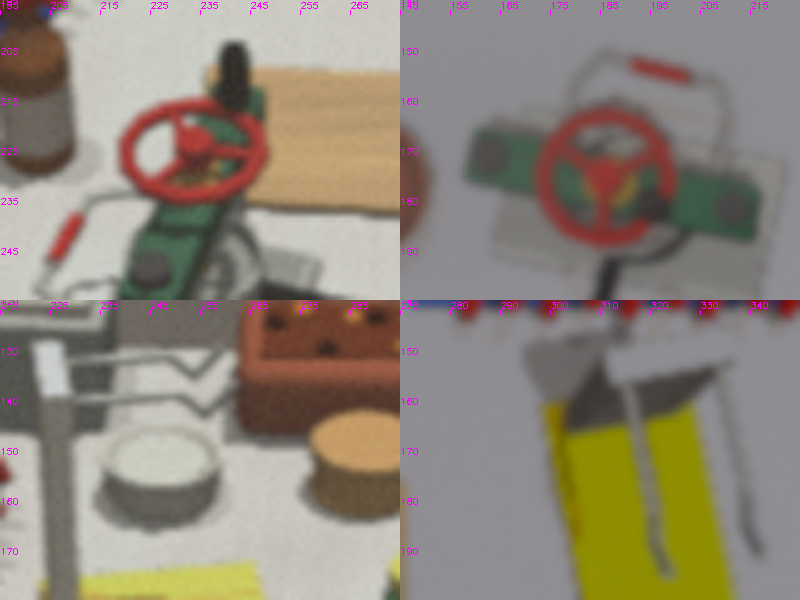

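The crop shows the wheel rim centred at about side (233.6,225) and top (186,175.5). The knob sits at side (241.7,~210) and top (195.5,180.5). The bail grip is at side (208,242) and top (197,154), and the hook tips are at top (324,195)/(342,191) and side (262.6,135.6)/(259.5,130.4).

Run:
```python
from h import *
s=load("side0");t=load("top0")
def mask(d,lo,box):
    c=d["color"].astype(int);r,g,b=c[...,0],c[...,1],c[...,2]
    m=lo(r,g,b); k=np.zeros_like(m);u0,v0,u1,v1=box;k[v0:v1,u0:u1]=1; return m&(k>0)
red=lambda r,g,b:(r>70)&(r>2*g)&(r>2*b)
out={}
for n,d,box in(("s",s,(217,212,251,238)),("t",t,(170,160,202,190))):
    m=mask(d,red,box).astype(np.uint8);cs,_=cv2.findContours(m,cv2.RETR_EXTERNAL,cv2.CHAIN_APPROX_NONE)
    c=max(cs,key=len);e=cv2.fitEllipse(cv2.convexHull(c));print(n,"rim",e);out[n]=e[0]
print("hub",tri([(s,*out["s"]),(t,*out["t"])]))
for n,d,box in(("s",s,(200,232,216,252)),("t",t,(188,148,206,160))):
    m=mask(d,red,box);v,u=np.nonzero(m);print(n,"grip",u.mean(),v.mean(),len(u));out[n]=(u.mean(),v.mean())
    x=np.c_[u,v]-[u.mean(),v.mean()];print(np.linalg.svd(x,full_matrices=False)[2][0])
print("bailgrip",tri([(s,*out["s"]),(t,*out["t"])]))
print("spinner",tri([(s,241.7,210),(t,195.5,180.5)]), "top z250",atz(t,195.5,180.5,225))
print("handle end z72",atz(t,183.7,212.5,72), "side",atz(s,425*.64,405*.64,72))
print("tips",tri([(s,262.6,135.6),(t,324,195)]),tri([(s,259.5,130.4),(t,342,191)]))
print("Vb",tri([(s,256,143),(t,322,190)]))
wood=lambda r,g,b:(r>120)&(r>g*1.15)&(g>b*1.15)
m=mask(t,wood,(225,170,275,232)).astype(np.uint8);cs,_=cv2.findContours(m,cv2.RETR_EXTERNAL,cv2.CHAIN_APPROX_NONE)
q=cv2.boxPoints(cv2.minAreaRect(max(cs,key=len)));P=[atz(t,u,v,12) for u,v in q];print("board",np.round(P),np.mean(P,0))
ye=lambda r,g,b:(r>80)&(g>80)&(b<40)
m=mask(t,ye,(295,150,345,215)).astype(np.uint8);cs,_=cv2.findContours(m,cv2.RETR_EXTERNAL,cv2.CHAIN_APPROX_NONE)
q=cv2.boxPoints(cv2.minAreaRect(max(cs,key=len)));P=[atz(t,u,v,12) for u,v in q];print("standbase",np.round(P))
gr=lambda r,g,b:(g>r*1.2)&(g>b*1.05)&(g>35)
m=mask(t,gr,(155,155,222,192));v,u=np.nonzero(m);print("green",len(u),u.min(),u.max())
P=np.array([atz(t,a,b,165) for a,b in zip(u,v)]);q=cv2.minAreaRect(P[:,:2].astype(np.float32));print(q)
for n,u,v,z in(("salsa",381*.64,215*.64,170),("jar",494*.64,379*.64,75),("cup",205*.64,380*.64,90),("bowl",211*.64,277*.64,55),("plates/bowl",579*.64,281*.64,50)): print(n,atz(t,u,v,z))
```

```text
s rim ((233.44256591796875, 224.89222717285156), (19.99810791015625, 28.063087463378906), 84.59746551513672)
t rim ((185.71575927734375, 175.14620971679688), (25.53887367248535, 25.80230712890625), 49.425323486328125)
hub [634.91595056 233.71924775 193.04678801]
s grip 207.93333333333334 241.86666666666667 15
[-0.50154048  0.86513418]
t grip 196.8 153.7 10
[0.97315612 0.23014597]
bailgrip [728.68750504 207.92969458  86.80018074]
spinner [611.39633941 195.88130853 225.02144631] top z250 [613.1640439  195.88796157 225.        ]
handle end z72 [511.11453062 256.84040291  72.        ] side [506.01696521 263.84136461  72.        ]
tips [ 557.15812656 -236.49592845  257.25310556] [ 571.61174179 -299.55890696  246.03216928]
Vb [ 580.49871413 -236.11365289  221.79032406]
board [[655.  87.  12.]
 [654. -65.  12.]
 [460. -63.  12.]
 [461.  87.  12.]] [557.54872644  11.61664238  12.        ]
standbase [[ 712. -180.   12.]
 [ 735. -290.   12.]
 [ 546. -326.   12.]
 [ 524. -218.   12.]]
green 184 164 215
((631.7783203125, 222.06008911132812), (183.89378356933594, 37.07250213623047), 78.1331787109375)
salsa [772.90642539  31.39499359 170.        ]
jar [ 397.04342994 -234.90215381   75.        ]
cup [399.22778441 444.28058981  90.        ]
bowl [645.78600464 443.82768544  55.        ]
plates/bowl [ 633.52807783 -451.59259666   50.        ]
```

play_rows --increments '[{"xyz": [-0.08, -0.08, 0.17], "rot": [0, 0, 0], "grip": 1}, {"xyz": [-0.15, -0.16, 0.35], "rot": [0, 0, 0], "grip": 1}, {"xyz": [-0.2, -0.25, 0.55], "rot": [0, 0, 0], "grip": 1}, {"xyz": [-0.233, -0.353, 0.777], "rot": [0, 0, 0], "grip": 1}, {"xyz": [-0.233, -0.353, 0.777], "rot": [0, 0, 0], "grip": 1}]' --grip_force 30

```text
time: 0.52
eef_pos: [332.8, 478.8, 267.3]
orientation: [[0.003, 0.392, 0.92], [-0.001, 0.92, -0.392], [-1.0, -0.0, 0.003]]
force: [-0.3, -0.1, -0.5]
grip_width: 1.002
```

play_rows --increments '[{"xyz": [-0.05, -0.1, 0.22], "rot": [0, 0, 0], "grip": 1}, {"xyz": [-0.1, -0.2, 0.44], "rot": [0, 0, 0], "grip": 1}, {"xyz": [-0.2, -0.3, 0.66], "rot": [0, 0, 0], "grip": 1}, {"xyz": [-0.233, -0.353, 0.777], "rot": [0, 0, 0], "grip": 1}]'

```text
time: 0.85
eef_pos: [418.1, 386.3, 302.4]
orientation: [[0.002, 0.389, 0.921], [-0.0, 0.921, -0.389], [-1.0, 0.001, 0.002]]
force: [1.1, -0.0, 0.7]
grip_width: 1.002
```

play_rows --increments '[{"xyz": [-0.05, -0.1, 0.22], "rot": [0, 0, 0], "grip": 1}, {"xyz": [-0.1, -0.2, 0.44], "rot": [0, 0, 0], "grip": 1}, {"xyz": [-0.2, -0.3, 0.66], "rot": [0, 0, 0], "grip": 1}, {"xyz": [-0.233, -0.353, 0.777], "rot": [0, 0, 0], "grip": 1}]'

```text
time: 1.18
eef_pos: [505.4, 292.1, 337.3]
orientation: [[0.002, 0.39, 0.921], [-0.0, 0.921, -0.39], [-1.0, 0.001, 0.002]]
force: [0.4, 0.9, 0.9]
grip_width: 1.001
```

play_rows --increments '[{"xyz": [-0.05, -0.1, 0.22], "rot": [-0.06, 0, 0], "grip": 1}, {"xyz": [-0.1, -0.2, 0.44], "rot": [-0.125, 0, 0], "grip": 1}, {"xyz": [-0.2, -0.3, 0.66], "rot": [-0.125, 0, 0], "grip": 1}, {"xyz": [-0.233, -0.353, 0.777], "rot": [-0.125, 0, 0], "grip": 1}, {"xyz": [-0.233, -0.353, 0.777], "rot": [-0.125, 0, 0], "grip": 1}]'

```text
time: 1.6
eef_pos: [593.1, 197.5, 371.6]
orientation: [[0.003, 0.205, 0.979], [-0.001, 0.979, -0.205], [-1.0, -0.0, 0.003]]
force: [0.7, 0.2, 0.3]
grip_width: 1.001
```

Run:
```python
from rig import observe,snapshot
from h import *
s=observe();print(s["time"],s["eef_pos"],np.round(s["orientation"],3).tolist(),s["joint_positions"])
d=snapshot("wrist");np.savez("pics/w1.npz",**d);print(d["xyz"],np.round(d["attitude"],3).tolist(),d["fx"])
cv2.imwrite("pics/w1.png",d["color"][:,:,::-1])
```

```text
1.6 [593.06540203 197.54048107 371.55144662] [[0.003, 0.205, 0.979], [-0.001, 0.979, -0.205], [-1.0, -0.0, 0.003]] [ 1.25327907e+01  1.37917884e+01  1.24422529e+01  8.85187889e+01
 -7.09729431e-02  2.43340939e+01]
[513.95186508 214.47230754 515.09654691] [[0.204, 0.929, 0.308], [0.979, -0.193, -0.065], [-0.001, 0.315, -0.949]] 306.1895236448788
```

View pics/w1.png

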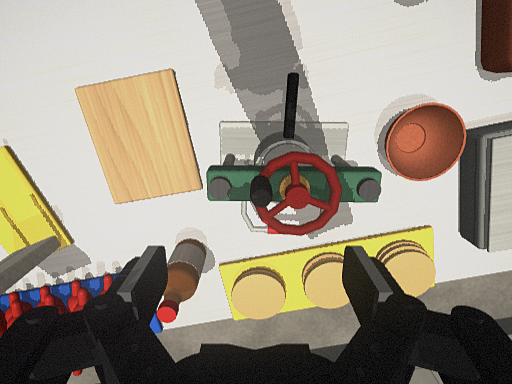

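The wrist view is clear: wheel centre near (298,193), knob at (261,190), can handle from (289,138) to (293,74), beam ends at (207,183)–(381,183), board at (76–202,69–203). The stand's column and hooks are at the left edge.

Run:
```python
from h import *
from scipy.optimize import least_squares
s=load("side0");t=load("top0");w=load("w1")
def m_(d,box,f):
    c=d["color"].astype(int);m=f(c[...,0],c[...,1],c[...,2]).astype(np.uint8);k=np.zeros_like(m);u0,v0,u1,v1=box;k[v0:v1,u0:u1]=1;return m*k
red=lambda r,g,b:(r>60)&(r>2*g)&(r>2*b)
C={}
for n,d,b in(("s",s,(217,212,251,238)),("t",t,(170,160,202,190)),("w",w,(250,145,350,240))):
    cs,_=cv2.findContours(m_(d,b,red),cv2.RETR_EXTERNAL,cv2.CHAIN_APPROX_NONE);c=cv2.convexHull(max(cs,key=cv2.contourArea));C[n]=cv2.fitEllipse(c);print(n,C[n])
def silh(d,P,r,tz=6):
    a=np.linspace(0,2*np.pi,60);p=np.vstack([P+np.c_[(r+dr)*np.cos(a),(r+dr)*np.sin(a),0*a+dz] for dr,dz in((6,0),(4.2,4.2),(4.2,-4.2),(0,6))])
    return cv2.fitEllipse(cv2.convexHull(proj(d,p).astype(np.float32)))
def res(P,ks): return np.hstack([np.subtract(silh(d,P,44)[0],C[k][0])*wt for k,d,wt in ks])
print("wst",least_squares(res,[635,234,193],args=([("w",w,1),("s",s,1),("t",t,1)],)).x)
print("ws",least_squares(res,[635,234,193],args=([("w",w,1),("s",s,1)],)).x)
print("wt",least_squares(res,[635,234,193],args=([("w",w,1),("t",t,1)],)).x)
print("widths@sol",silh(w,np.array([635,234,193.]),44))
# knob centroid
dk=lambda r,g,b:(r<45)&(g<45)&(b<45)
for n,d,b in(("w",w,(245,170,275,210)),("s",s,(236,200,247,220))):
    v,u=np.nonzero(m_(d,b,dk));print(n,"knob",u.mean(),v.mean(),len(u),u.min(),u.max(),v.min(),v.max());C[n]=(u.mean(),v.mean())
K=tri([(w,*C["w"]),(s,*C["s"])]);print("knob",K)
# handle
m=m_(w,(275,70,305,136),dk);v,u=np.nonzero(m);print("handle",v.min(),v.max())
for vv in(85,95,105,115,125): uu=u[v==vv];print(vv,uu.min(),uu.max(),atz(w,uu.mean()+.0,vv,82)[:2])
gr=lambda r,g,b:(g>r*1.3)&(g>b*1.05)&(g>30)
v,u=np.nonzero(m_(w,(200,155,390,210),gr));P=np.array([atz(w,a,b,165)[:2] for a,b in zip(u,v)],np.float32);print(cv2.minAreaRect(P))
v,u=np.nonzero(m_(w,(70,60,215,210),lambda r,g,b:(r>g*1.12)&(g>b*1.2)&(r>90)));P=np.array([atz(w,a,b,12)[:2] for a,b in zip(u,v)],np.float32);print("board",cv2.minAreaRect(P))
```

```text
s ((233.44256591796875, 224.89222717285156), (19.99810791015625, 28.063087463378906), 84.59746551513672)
t ((185.71575927734375, 175.14620971679688), (25.53887367248535, 25.80230712890625), 49.425323486328125)
w ((296.4135437011719, 193.51600646972656), (82.85472106933594, 90.32550811767578), 59.44519805908203)
wst [635. 234. 193.]
ws [635. 234. 193.]
wt [635. 234. 193.]
widths@sol ((294.15570068359375, 192.56361389160156), (84.34334564208984, 90.22566986083984), 73.03299713134766)
w knob 260.6576086956522 187.33967391304347 368 250 272 175 206<stdin>:21: RuntimeWarning: Mean of empty slice.
  ret = ret.dtype.type(ret / rcount)
Traceback (most recent call last):
ValueError: zero-size array to reduction operation minimum which has no identity
```

Run:
```python
from h import *
from scipy.optimize import least_squares
s=load("side0");t=load("top0");w=load("w1")
def m_(d,box,f):
    c=d["color"].astype(int);m=f(c[...,0],c[...,1],c[...,2]).astype(np.uint8);k=np.zeros_like(m);u0,v0,u1,v1=box;k[v0:v1,u0:u1]=1;return m*k
red=lambda r,g,b:(r>60)&(r>2*g)&(r>2*b)
H={}
for n,d,b in(("s",s,(217,212,251,238)),("t",t,(170,160,202,190)),("w",w,(250,145,350,240))):
    cs,_=cv2.findContours(m_(d,b,red),cv2.RETR_EXTERNAL,cv2.CHAIN_APPROX_NONE);H[n]=cv2.convexHull(max(cs,key=cv2.contourArea))[:,0].astype(float)
a=np.linspace(0,2*np.pi,72,endpoint=False)
def sd(hp,d,P):
    p=np.vstack([P+np.c_[(44+6*np.cos(b))*np.cos(a),(44+6*np.cos(b))*np.sin(a),0*a+6*np.sin(b)] for b in np.linspace(0,6.28,8)])
    h=cv2.convexHull(proj(d,p).astype(np.float32));return [cv2.pointPolygonTest(h,tuple(map(float,q)),True) for q in hp]
def res(P,ks): return np.hstack([sd(H[k],d,P) for k,d in ks])
for ks in([("w",w),("s",s),("t",t)],[("w",w),("s",s)],[("w",w)]):
    r=least_squares(res,[635,234,193],args=(ks,),diff_step=1e-3,loss="soft_l1",f_scale=.5);print([k[0] for k in ks],r.x,r.cost)
dk=lambda r,g,b:(r<60)&(g<60)&(b<60);C={}
for n,d,b in(("w",w,(245,170,275,210)),("s",s,(236,200,246,217))):
    v,u=np.nonzero(m_(d,b,dk));print(n,"knob",u.mean(),v.mean(),len(u),u.min(),u.max(),v.min(),v.max());C[n]=(u.mean(),v.mean())
print("knob",tri([(w,*C["w"]),(s,*C["s"])]))
m=m_(w,(275,70,305,136),dk);v,u=np.nonzero(m);print("handle",v.min(),v.max())
for vv in(75,85,95,105,115,125): uu=u[v==vv];print(vv,uu.min(),uu.max(),atz(w,uu.mean(),vv,82)[:2])
gr=lambda r,g,b:(g>r*1.3)&(g>b*1.05)&(g>30)
v,u=np.nonzero(m_(w,(200,155,390,210),gr));P=np.array([atz(w,a,b,165)[:2] for a,b in zip(u,v)],np.float32);print(cv2.minAreaRect(P))
v,u=np.nonzero(m_(w,(70,60,215,210),lambda r,g,b:(r>g*1.12)&(g>b*1.2)&(r>90)));P=np.array([atz(w,a,b,12)[:2] for a,b in zip(u,v)],np.float32);print("board",cv2.minAreaRect(P))
```

```text
['w', 's', 't'] [637.1423649  236.66288078 190.64895808] 26.70048488618702
['w', 's'] [637.05544007 236.68054528 190.95584947] 15.490306519255865
['w'] [638.16069341 237.35741485 187.43215045] 6.41263431959078
w knob 260.61 190.67833333333334 600 245 274 170 206
s knob 241.3877551020408 210.9387755102041 49 239 244 205 216
knob [611.26277187 200.1563995  224.88331449]
handle 73 135
75 288 298 [510.32710657 267.00721104]
85 287 297 [522.47844826 263.61542133]
95 286 296 [534.86889736 260.15688984]
105 286 296 [547.7843622  257.96811393]
115 285 295 [560.67744569 254.38349696]
125 284 294 [573.8319473  250.72619886]
((631.8519287109375, 236.89044189453125), (207.24842834472656, 43.5787353515625), 77.72378540039062)
board ((559.0444946289062, 13.646186828613281), (159.25355529785156, 198.0291290283203), 88.62437438964844)
```

Hub is at about (637,236.7,191), the knob at (611,200,225) with radius 44.8, as specified, and the handle yaw is about -14°. Descending onto the knob.

play_rows --increments '[{"xyz": [0.1, 0.043, 0.115], "rot": [0, 0, 0], "grip": 1}, {"xyz": [0.35, 0.043, 0.115], "rot": [0, 0, 0], "grip": 1}, {"xyz": [0.58, 0.043, 0.115], "rot": [0, 0, 0], "grip": 1}, {"xyz": [0.7, 0.043, 0.115], "rot": [0, 0, 0], "grip": 1}]' --grip_force 30

```text
time: 1.98
eef_pos: [604.6, 203.9, 260.5]
orientation: [[-0.008, 0.199, 0.98], [-0.001, 0.98, -0.199], [-1.0, -0.003, -0.008]]
force: [-1.3, -0.3, -1.0]
grip_width: 0.997
```

play_rows --increments '[{"xyz": [0.15, 0, 0], "rot": [0, 0, 0], "grip": 1}, {"xyz": [0.3, 0, 0], "rot": [0, 0, 0], "grip": 1}, {"xyz": [0.39, 0, 0], "rot": [0, 0, 0], "grip": 1}, {"xyz": [0.39, 0, 0], "rot": [0, 0, 0], "grip": 0.4}, {"xyz": [0.39, 0, 0], "rot": [0, 0, 0], "grip": 0}]'

```text
time: 2.4
eef_pos: [606.1, 204.0, 206.1]
orientation: [[-0.004, 0.199, 0.98], [-0.0, 0.98, -0.199], [-1.0, -0.001, -0.004]]
force: [-0.8, 0.2, 0.9]
grip_width: 0.746
```

play_rows --increments '[{"xyz": [0, 0, 0], "rot": [0, 0, 0], "grip": 0}, {"xyz": [0, 0, 0], "rot": [0, 0, 0], "grip": 0}, {"xyz": [0, 0, 0], "rot": [0, 0, 0], "grip": 0}, {"xyz": [0, 0, 0], "rot": [0, 0, 0], "grip": 0}, {"xyz": [0, 0, 0], "rot": [0, 0, 0], "grip": 0}]'

```text
time: 2.82
eef_pos: [608.4, 202.3, 209.4]
orientation: [[0.002, 0.201, 0.98], [-0.002, 0.98, -0.201], [-1.0, -0.001, 0.002]]
force: [-2.2, -4.7, 6.3]
grip_width: 0.252
```

Run:
```python
from rig import observe,snapshot
from h import *
s=observe();print(s["eef_pos"],s["force"],s["grip_width"])
d=snapshot("wrist");np.savez("pics/w2.npz",**d);cv2.imwrite("pics/w2.png",d["color"][:,:,::-1])
R=s["orientation"];hub=np.array([637,236.7]);k=s["eef_pos"][:2];print("rad",np.hypot(*(k-hub)))
a0=np.arctan2(*(k-hub)[::-1]);r=44
# rows of 20deg relative to the start of each 5-row call
for c in range(5):
    out=[]
    for j in range(1,6):
        A=a0+np.radians(100*c);B=A+np.radians(20*j)
        dl=np.r_[r*(np.cos(B)-np.cos(A)),r*(np.sin(B)-np.sin(A)),4.77*(B-A)]
        out.append({"xyz":np.round(R.T@dl/150,3).tolist(),"rot":[0,0,0],"grip":0})
    print(str(out).replace("'",'"'))
```

```text
[608.37822569 202.28701551 209.37041056] [-2.19418893 -4.6509775   6.31041806] 0.25219393026826403
rad 44.760020844667274
[{"xyz": [-0.011, -0.032, 0.097], "rot": [0, 0, 0], "grip": 0}, {"xyz": [-0.022, -0.029, 0.199], "rot": [0, 0, 0], "grip": 0}, {"xyz": [-0.033, 0.009, 0.293], "rot": [0, 0, 0], "grip": 0}, {"xyz": [-0.044, 0.077, 0.369], "rot": [0, 0, 0], "grip": 0}, {"xyz": [-0.055, 0.167, 0.417], "rot": [0, 0, 0], "grip": 0}]
[{"xyz": [-0.011, 0.101, 0.015], "rot": [0, 0, 0], "grip": 0}, {"xyz": [-0.022, 0.201, -0.006], "rot": [0, 0, 0], "grip": 0}, {"xyz": [-0.034, 0.287, -0.06], "rot": [0, 0, 0], "grip": 0}, {"xyz": [-0.045, 0.35, -0.14], "rot": [0, 0, 0], "grip": 0}, {"xyz": [-0.056, 0.382, -0.237], "rot": [0, 0, 0], "grip": 0}]
[{"xyz": [-0.011, -0.003, -0.102], "rot": [0, 0, 0], "grip": 0}, {"xyz": [-0.023, -0.041, -0.196], "rot": [0, 0, 0], "grip": 0}, {"xyz": [-0.034, -0.109, -0.272], "rot": [0, 0, 0], "grip": 0}, {"xyz": [-0.045, -0.199, -0.32], "rot": [0, 0, 0], "grip": 0}, {"xyz": [-0.056, -0.3, -0.335], "rot": [0, 0, 0], "grip": 0}]
[{"xyz": [-0.011, -0.1, 0.021], "rot": [0, 0, 0], "grip": 0}, {"xyz": [-0.022, -0.186, 0.075], "rot": [0, 0, 0], "grip": 0}, {"xyz": [-0.033, -0.249, 0.155], "rot": [0, 0, 0], "grip": 0}, {"xyz": [-0.044, -0.281, 0.252], "rot": [0, 0, 0], "grip": 0}, {"xyz": [-0.054, -0.278, 0.353], "rot": [0, 0, 0], "grip": 0}]
[{"xyz": [-0.011, 0.038, 0.095], "rot": [0, 0, 0], "grip": 0}, {"xyz": [-0.022, 0.106, 0.171], "rot": [0, 0, 0], "grip": 0}, {"xyz": [-0.033, 0.196, 0.219], "rot": [0, 0, 0], "grip": 0}, {"xyz": [-0.044, 0.296, 0.233], "rot": [0, 0, 0], "grip": 0}, {"xyz": [-0.056, 0.396, 0.212], "rot": [0, 0, 0], "grip": 0}]
```

play_rows --increments '[{"xyz": [-0.011, -0.032, 0.097], "rot": [0, 0, 0], "grip": 0}, {"xyz": [-0.022, -0.029, 0.199], "rot": [0, 0, 0], "grip": 0}, {"xyz": [-0.033, 0.009, 0.293], "rot": [0, 0, 0], "grip": 0}, {"xyz": [-0.044, 0.077, 0.369], "rot": [0, 0, 0], "grip": 0}, {"xyz": [-0.055, 0.167, 0.417], "rot": [0, 0, 0], "grip": 0}]'

```text
time: 3.28
eef_pos: [674.3, 214.1, 217.5]
orientation: [[-0.001, 0.202, 0.979], [-0.001, 0.979, -0.202], [-1.0, -0.001, -0.001]]
force: [-7.6, -2.7, 7.2]
grip_width: 0.25
```

Run:
```python
from rig import observe
print({k:observe()[k].round(1).tolist() for k in("eef_pos","force","dq")})
```

```text
{'eef_pos': [674.3, 214.1, 217.5], 'force': [-7.6, -2.7, 7.2], 'dq': [10.1, 15.1, 24.7, 10.9, 1.1, 9.6]}
```

play_rows --increments '[{"xyz": [-0.011, 0.101, 0.015], "rot": [0, 0, 0], "grip": 0}, {"xyz": [-0.022, 0.201, -0.006], "rot": [0, 0, 0], "grip": 0}, {"xyz": [-0.034, 0.287, -0.06], "rot": [0, 0, 0], "grip": 0}, {"xyz": [-0.045, 0.35, -0.14], "rot": [0, 0, 0], "grip": 0}, {"xyz": [-0.056, 0.382, -0.237], "rot": [0, 0, 0], "grip": 0}]'

```text
time: 3.7
eef_pos: [653.1, 277.2, 225.7]
orientation: [[0.005, 0.202, 0.979], [-0.004, 0.979, -0.202], [-1.0, -0.003, 0.005]]
force: [1.6, -8.2, 3.5]
grip_width: 0.245
```

play_rows --increments '[{"xyz": [-0.011, -0.003, -0.102], "rot": [0, 0, 0], "grip": 0}, {"xyz": [-0.023, -0.041, -0.196], "rot": [0, 0, 0], "grip": 0}, {"xyz": [-0.034, -0.109, -0.272], "rot": [0, 0, 0], "grip": 0}, {"xyz": [-0.045, -0.199, -0.32], "rot": [0, 0, 0], "grip": 0}, {"xyz": [-0.056, -0.3, -0.335], "rot": [0, 0, 0], "grip": 0}]'

```text
time: 4.12
eef_pos: [593.2, 247.0, 234.0]
orientation: [[0.003, 0.198, 0.98], [0.006, 0.98, -0.198], [-1.0, 0.007, 0.002]]
force: [2.4, 6.4, 0.7]
grip_width: 0.247
```

play_rows --increments '[{"xyz": [-0.011, -0.1, 0.021], "rot": [0, 0, 0], "grip": 0}, {"xyz": [-0.022, -0.186, 0.075], "rot": [0, 0, 0], "grip": 0}, {"xyz": [-0.033, -0.249, 0.155], "rot": [0, 0, 0], "grip": 0}, {"xyz": [-0.044, -0.281, 0.252], "rot": [0, 0, 0], "grip": 0}, {"xyz": [-0.054, -0.278, 0.353], "rot": [0, 0, 0], "grip": 0}]'

```text
time: 4.53
eef_pos: [634.8, 192.3, 242.4]
orientation: [[-0.003, 0.201, 0.98], [0.001, 0.98, -0.201], [-1.0, 0.0, -0.003]]
force: [-6.1, 1.9, 6.3]
grip_width: 0.247
```

Run:
```python
from rig import observe
import numpy as np
s=observe();print({k:s[k].round(1).tolist() for k in("eef_pos","force","dq")});d=s["eef_pos"][:2]-[637,236.7];print(np.hypot(*d),np.degrees(np.arctan2(d[1],d[0])))
```

```text
{'eef_pos': [634.8, 192.3, 242.4], 'force': [-6.1, 1.9, 6.3], 'dq': [-5.1, 16.9, 25.7, 7.4, 2.2, -5.4]}
44.503085459258415 -92.88322187715178
```

play_rows --increments '[{"xyz": [-0.011, 0.038, 0.095], "rot": [0, 0, 0], "grip": 0}, {"xyz": [-0.022, 0.106, 0.171], "rot": [0, 0, 0], "grip": 0}, {"xyz": [-0.022, 0.106, 0.171], "rot": [0, 0, 0], "grip": 0}, {"xyz": [-0.022, 0.106, 0.171], "rot": [0, 0, 0], "grip": 1}, {"xyz": [-0.022, 0.106, 0.171], "rot": [0, 0, 0], "grip": 1}]'

```text
time: 4.95
eef_pos: [665.0, 203.5, 244.2]
orientation: [[0.001, 0.2, 0.98], [0.0, 0.98, -0.2], [-1.0, 0.001, 0.0]]
force: [0.3, -0.0, 0.2]
grip_width: 0.518
```

play_rows --increments '[{"xyz": [0, 0, 0], "rot": [0, 0, 0], "grip": 1}, {"xyz": [-0.1, 0, 0], "rot": [0, 0, 0], "grip": 1}, {"xyz": [-0.3, 0, -0.1], "rot": [0, 0, 0], "grip": 1}, {"xyz": [-0.5, 0, -0.35], "rot": [0, 0, 0], "grip": 1}, {"xyz": [-0.65, 0, -0.6], "rot": [0, 0, 0], "grip": 1}]'

```text
time: 5.37
eef_pos: [583.5, 219.6, 337.7]
orientation: [[0.0, 0.202, 0.979], [0.0, 0.979, -0.202], [-1.0, 0.0, 0.0]]
force: [-0.8, -0.1, 1.5]
grip_width: 1.002
```

play_rows --increments '[{"xyz": [0, 0, -0.2], "rot": [0, 0, 0], "grip": 1}, {"xyz": [0, 0, -0.4], "rot": [0, 0, 0], "grip": 1}, {"xyz": [0, 0, -0.4], "rot": [0, 0, 0], "grip": 1}]'

```text
time: 5.62
eef_pos: [519.2, 232.6, 338.0]
orientation: [[-0.003, 0.198, 0.98], [0.001, 0.98, -0.198], [-1.0, -0.0, -0.003]]
force: [0.2, -0.1, -0.1]
grip_width: 1.0
```

Run:
```python
from rig import observe,snapshot
from h import *
s=observe();print(s["eef_pos"],s["force"],s["time"])
o=[]
for n in("wrist","side","top"):
    d=snapshot(n);np.savez(f"pics/{n}3.npz",**d)
d=load("wrist3");a=d["color"][:,:,::-1];b=np.vstack([crop(load("side3"),200,192,72,48,4),crop(load("top3"),150,150,72,48,4)])
cv2.imwrite("pics/c3.png",np.hstack([a,b]))
```

```text
[519.15158932 232.59885393 338.02768281] [ 0.21666487 -0.08039132 -0.08621082] 5.6167
```

View pics/c3.png

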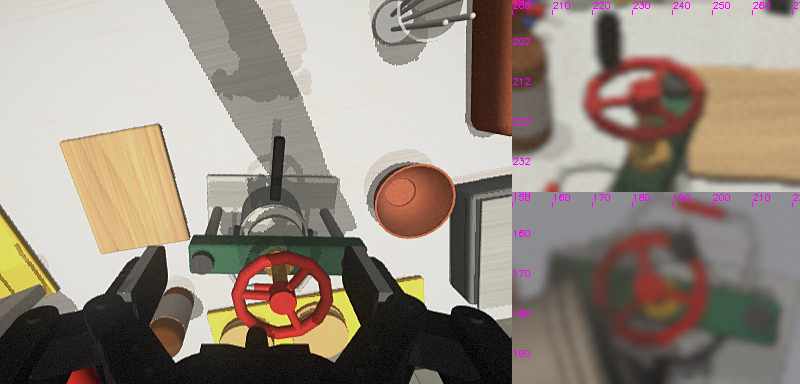

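The wheel has risen and its knob is now at the back. The handle runs (272–285, 137–200). I'll check stem height and the handle's height, then plan the grasp.

```bash
cat >> h.py <<'E'
from scipy.spatial.transform import Rotation as Rn
def m_(d,box,f):
    c=d["color"].astype(int);m=f(c[...,0],c[...,1],c[...,2]).astype(np.uint8);k=np.zeros_like(m);u0,v0,u1,v1=box;k[v0:v1,u0:u1]=1;return m*k
red=lambda r,g,b:(r>60)&(r>2*g)&(r>2*b)
dk=lambda r,g,b:(r<60)&(g<60)&(b<60)
def Rtool(yaw,tilt):
    """jaws along can y (yaw deg); tool x = down tilted forward along can x by tilt deg"""
    c,s=np.cos(np.radians(yaw)),np.sin(np.radians(yaw));X=np.array([c,s,0]);Y=np.array([-s,c,0]);t=np.radians(tilt)
    x=np.cos(t)*np.array([0,0,-1])+np.sin(t)*X; return np.c_[x,Y,np.cross(x,Y)]
def delta(p,R,P,Q):
    """from pose p,R to P,Q in tool units"""
    return (R.T@(np.asarray(P)-p)/150).round(3),(Rn.from_matrix(R.T@Q).as_rotvec()/(np.pi/2)).round(3)
E
python3 - <<'E'
from h import *
from rig import observe
s=load("side3");w=load("wrist3");w1=load("w1")
cs,_=cv2.findContours(m_(s,(212,205,252,232),red),cv2.RETR_EXTERNAL,cv2.CHAIN_APPROX_NONE);h=cv2.convexHull(max(cs,key=cv2.contourArea));e=cv2.fitEllipse(h);print(e)
for z in(187+36,187+40,187+44):print(z,proj(s,[637,236.7,z]))
m=m_(w,(265,130,292,200),dk);v,u=np.nonzero(m);print(v.min())
L=[]
for vv in(150,165,180,195): uu=u[v==vv];print(vv,uu.min(),uu.max(),atz(w,uu.mean(),vv,82)[:2])
print("end top z:",tri([(w,279.5,137),(w1,293,73)]))
o=observe();p,R=o["eef_pos"],o["orientation"]
X=np.array([np.cos(np.radians(-14)),np.sin(np.radians(-14)),0]);ax=np.array([637,236,12.])
g=ax-98*X+[0,0,60];Q=Rtool(-14,30);tcp=g+19*Q[:,0];pre=tcp-85*Q[:,0]
print("pre",pre,delta(p,R,pre,Q),"tcp",tcp,delta(pre,Q,tcp,Q))
E
```

```text
((232.740234375, 216.23377990722656), (19.236345291137695, 27.985464096069336), 84.23507690429688)
223 [[232.18538364 218.45445699]]
227 [[232.14642691 217.50307475]]
231 [[232.10731953 216.54801337]]
136
150 273 283 [522.90051805 263.58120576]
165 272 282 [542.67405805 258.7334733 ]
180 271 281 [563.07319938 253.73236678]
195 270 280 [584.12810872 248.57049048]
end top z: [507.82199826 268.72620648  72.90510955]
pre [509.89125986 267.69176832 129.15767665] (array([ 1.386,  0.214, -0.144]), array([ 0.027, -0.333, -0.007])) tcp [551.12882822 257.41008776  55.54551733] (array([0.567, 0.   , 0.   ]), array([0., 0., 0.]))
```

play_rows --increments '[{"xyz": [0.2, 0.05, -0.04], "rot": [0.006, -0.07, -0.001], "grip": 1}, {"xyz": [0.4, 0.1, -0.08], "rot": [0.012, -0.145, -0.003], "grip": 1}, {"xyz": [0.6, 0.214, -0.144], "rot": [0.018, -0.22, -0.005], "grip": 1}, {"xyz": [0.8, 0.214, -0.144], "rot": [0.024, -0.295, -0.007], "grip": 1}, {"xyz": [0.886, 0.214, -0.144], "rot": [0.027, -0.333, -0.007], "grip": 1}]' --grip_force 100

```text
time: 6.18
eef_pos: [504.6, 265.8, 197.0]
orientation: [[0.48, 0.241, 0.844], [-0.125, 0.97, -0.206], [-0.868, -0.007, 0.496]]
force: [-0.2, -0.5, -1.6]
grip_width: 1.001
```

play_rows --increments '[{"xyz": [0.2, 0, -0.12], "rot": [0, 0, 0], "grip": 1}, {"xyz": [0.433, 0, -0.25], "rot": [0, 0, 0], "grip": 1}, {"xyz": [0.433, 0, -0.25], "rot": [0, 0, 0], "grip": 1}]'

```text
time: 6.43
eef_pos: [503.9, 264.2, 119.4]
orientation: [[0.472, 0.242, 0.848], [-0.128, 0.97, -0.206], [-0.872, -0.011, 0.489]]
force: [-0.6, -1.7, -1.5]
grip_width: 1.0
```

Run:
```python
from h import *
from rig import observe
o=observe();p,R=o["eef_pos"],o["orientation"]
X=np.array([np.cos(np.radians(-14)),np.sin(np.radians(-14)),0]);ax=np.array([637,236,12.])
g=ax-98*X+[0,0,60];Q=Rtool(-14,30);tcp=g+19*Q[:,0]
print(p,o["force"],delta(p,R,tcp,Q),o["joint_positions"].round(1))
```

```text
[503.89991723 264.18817857 119.42494611] [-0.57894531 -1.71187948 -1.526762  ] (array([0.526, 0.037, 0.068]), array([ 0.003, -0.008,  0.006])) [ 31.6   5.3 -35.1  28.6 -20.9  41.6]
```

play_rows --increments '[{"xyz": [0.1, 0.02, 0.06], "rot": [0, 0, 0], "grip": 1}, {"xyz": [0.25, 0.02, 0.06], "rot": [0, 0, 0], "grip": 1}, {"xyz": [0.42, 0.02, 0.06], "rot": [0, 0, 0], "grip": 1}, {"xyz": [0.53, 0.02, 0.06], "rot": [0, 0, 0], "grip": 1}, {"xyz": [0.53, 0.02, 0.06], "rot": [0, 0, 0], "grip": 1}]'

```text
time: 6.85
eef_pos: [557.9, 257.9, 62.8]
orientation: [[0.482, 0.245, 0.841], [-0.124, 0.97, -0.211], [-0.867, -0.002, 0.498]]
force: [-0.3, -1.0, 0.4]
grip_width: 0.996
```

Run:
```python
from h import *
from rig import observe
o=observe();p,R=o["eef_pos"],o["orientation"]
X=np.array([np.cos(np.radians(-14)),np.sin(np.radians(-14)),0]);ax=np.array([637,236,12.])
g=ax-98*X+[0,0,60];Q=Rtool(-14,30);tcp=g+19*Q[:,0]
print(p,o["force"],delta(p,R,tcp,Q))
print("lift/draw dirs (per mm*100): up",(R.T@[0,0,1]).round(3)," -canx",(R.T@-X).round(3))
```

```text
[557.85008446 257.89651475  62.7528158 ] [-0.34732026 -0.9618938   0.38475022] (array([ 0.02 , -0.014, -0.061]), array([-0.001, -0.002,  0.002]))
lift/draw dirs (per mm*100): up [-0.867 -0.002  0.498]  -canx [-0.498 -0.003 -0.867]
```

play_rows --increments '[{"xyz": [0.02, -0.014, -0.06], "rot": [0, 0, 0], "grip": 1}, {"xyz": [0.02, -0.014, -0.06], "rot": [0, 0, 0], "grip": 0.5}, {"xyz": [0.02, -0.014, -0.06], "rot": [0, 0, 0], "grip": 0}, {"xyz": [0.02, -0.014, -0.06], "rot": [0, 0, 0], "grip": 0}, {"xyz": [0.02, -0.014, -0.06], "rot": [0, 0, 0], "grip": 0}]' --grip_force 110

```text
time: 7.27
eef_pos: [550.5, 259.4, 59.1]
orientation: [[0.487, 0.242, 0.84], [-0.12, 0.97, -0.21], [-0.865, 0.002, 0.501]]
force: [-0.6, 0.3, 0.1]
grip_width: 0.456
```

play_rows --increments '[{"xyz": [0, 0, 0], "rot": [0, 0, 0], "grip": 0}, {"xyz": [0, 0, 0], "rot": [0, 0, 0], "grip": 0}, {"xyz": [0, 0, 0], "rot": [0, 0, 0], "grip": 0}, {"xyz": [0, 0, 0], "rot": [0, 0, 0], "grip": 0}]'

```text
time: 7.6
eef_pos: [550.4, 258.7, 58.8]
orientation: [[0.486, 0.243, 0.84], [-0.121, 0.97, -0.21], [-0.865, 0.0, 0.501]]
force: [-3.5, -0.6, 6.0]
grip_width: 0.141
```

play_rows --increments '[{"xyz": [-0.02, 0, 0.01], "rot": [0, 0, 0], "grip": 0}, {"xyz": [-0.035, 0, 0.02], "rot": [0, 0, 0], "grip": 0}, {"xyz": [-0.035, 0, 0.02], "rot": [0, 0, 0], "grip": 0}]'

```text
time: 7.85
eef_pos: [548.7, 258.5, 62.9]
orientation: [[0.482, 0.242, 0.842], [-0.12, 0.97, -0.21], [-0.868, -0.0, 0.497]]
force: [0.1, -0.4, -3.7]
grip_width: 0.141
```

Run:
```python
from h import *
from rig import observe,snapshot
o=observe();p,R=o["eef_pos"],o["orientation"]
print(p,o["force"],o["wrist_torque"],o["grip_width"])
d=snapshot("side");np.savez("pics/side4.npz",**d);w=snapshot("wrist")
cv2.imwrite("pics/c4.png",np.hstack([w["color"][:,:,::-1][:, :],crop(d,205,200,72,96,4)]))
```

```text
[548.74026452 258.53652901  62.9305237 ] [ 0.14732933 -0.35022707 -3.74958396] [0.32933239 1.23838788 0.01289189] 0.14146482284081233
```

View pics/c4.png

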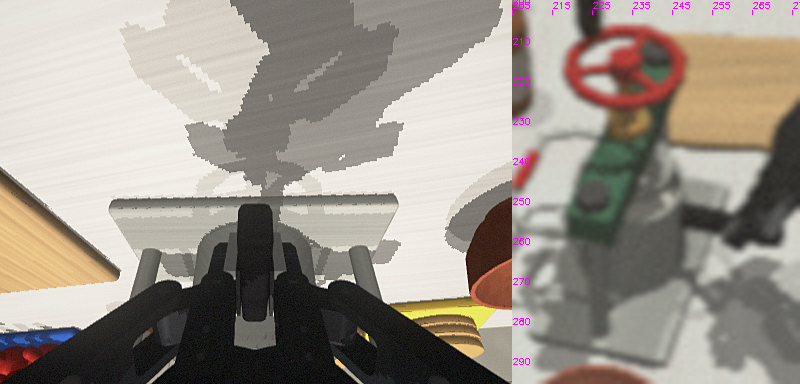

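play_rows --increments '[{"xyz": [-0.012, 0, 0.007], "rot": [0, 0, 0], "grip": 0}, {"xyz": [-0.062, 0, -0.08], "rot": [0, 0, 0], "grip": 0}, {"xyz": [-0.132, 0, -0.2], "rot": [0, 0, 0], "grip": 0}, {"xyz": [-0.212, 0, -0.34], "rot": [0, 0, 0], "grip": 0}, {"xyz": [-0.292, 0, -0.48], "rot": [0, 0, 0], "grip": 0}]'

```text
time: 8.37
eef_pos: [466.5, 279.2, 65.4]
orientation: [[0.484, 0.243, 0.841], [-0.121, 0.97, -0.211], [-0.867, 0.0, 0.499]]
force: [-0.7, -0.1, -4.2]
grip_width: 0.141
```

play_rows --increments '[{"xyz": [-0.08, 0, -0.14], "rot": [0, 0, 0], "grip": 0}, {"xyz": [-0.15, 0, -0.26], "rot": [0, 0, 0], "grip": 0}, {"xyz": [-0.19, 0, -0.33], "rot": [0, 0, 0], "grip": 0}, {"xyz": [-0.19, 0, -0.33], "rot": [0, 0, 0], "grip": 0}]'

```text
time: 8.7
eef_pos: [409.5, 292.9, 64.6]
orientation: [[0.482, 0.239, 0.843], [-0.12, 0.971, -0.207], [-0.868, -0.002, 0.497]]
force: [-0.9, -0.7, -4.1]
grip_width: 0.146
```

Run:
```python
from h import *
from rig import observe,snapshot
o=observe();p,R=o["eef_pos"],o["orientation"]
print(p,o["force"],o["wrist_torque"],o["grip_width"],R.round(3).tolist())
d=snapshot("side");np.savez("pics/side5.npz",**d)
cv2.imwrite("pics/c5.png",crop(d,205,185,130,96,6))
# board pose: can axis (545,12), yaw 11, tilt 30, first at +50 height
for yaw,ax in((11,np.array([540,12,60.])),(11,np.array([540,12,14.]))):
    X=np.array([np.cos(np.radians(yaw)),np.sin(np.radians(yaw)),0]);Q=Rtool(yaw,30)
    print(ax-98*X+[0,0,60]+19*Q[:,0],delta(p,R,ax-98*X+[0,0,60]+19*Q[:,0],Q))
```

```text
[409.45314446 292.90401123  64.64956534] [-0.94053089 -0.73271758 -4.0700974 ] [ 0.24809333  1.3262935  -0.03970589] 0.14635243514825905 [[0.482, 0.239, 0.843], [-0.12, 0.971, -0.207], [-0.868, -0.002, 0.497]]
[453.12599426  -4.88659609 103.54551733] (array([ 0.154, -1.858,  0.785]), array([-0.239, -0.002,  0.138]))
[453.12599426  -4.88659609  57.54551733] (array([ 0.42 , -1.858,  0.632]), array([-0.239, -0.002,  0.138]))
```

View pics/c5.png

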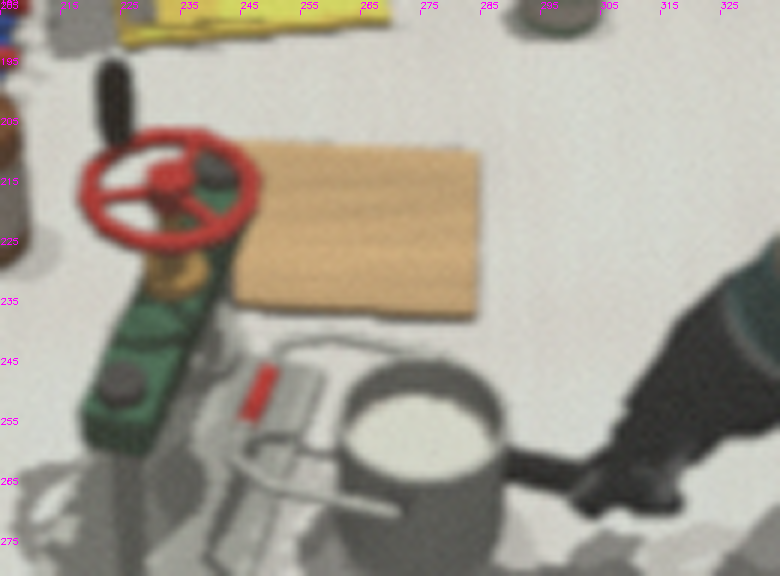

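The can is out of the press and upright. I'll carry it to the board.

play_rows --increments '[{"xyz": [-0.05, -0.08, 0.06], "rot": [0, 0, 0], "grip": 0}, {"xyz": [-0.1, -0.25, 0.15], "rot": [0, 0, 0], "grip": 0}, {"xyz": [-0.119, -0.45, 0.24], "rot": [0, 0, 0], "grip": 0}, {"xyz": [-0.119, -0.68, 0.29], "rot": [0, 0, 0], "grip": 0}, {"xyz": [-0.119, -0.907, 0.326], "rot": [0, 0, 0], "grip": 0}]'

```text
time: 9.17
eef_pos: [414.4, 152.0, 107.5]
orientation: [[0.488, 0.242, 0.838], [-0.121, 0.97, -0.21], [-0.864, 0.001, 0.503]]
force: [0.3, -1.9, -4.1]
grip_width: 0.142
```

play_rows --increments '[{"xyz": [0.03, -0.22, 0.05], "rot": [-0.03, 0, 0.017], "grip": 0}, {"xyz": [0.07, -0.44, 0.13], "rot": [-0.09, 0, 0.052], "grip": 0}, {"xyz": [0.12, -0.65, 0.24], "rot": [-0.15, -0.001, 0.087], "grip": 0}, {"xyz": [0.18, -0.83, 0.36], "rot": [-0.2, -0.002, 0.116], "grip": 0}, {"xyz": [0.25, -0.951, 0.45], "rot": [-0.239, -0.002, 0.138], "grip": 0}]'

```text
time: 9.58
eef_pos: [443.6, 14.3, 106.9]
orientation: [[0.493, -0.135, 0.86], [0.065, 0.991, 0.118], [-0.868, -0.003, 0.497]]
force: [1.3, 0.9, -4.5]
grip_width: 0.142
```

play_rows --increments '[{"xyz": [0, 0, 0], "rot": [0, 0, 0], "grip": 0}, {"xyz": [0, 0, 0], "rot": [0, 0, 0], "grip": 0}, {"xyz": [0, 0, 0], "rot": [0, 0, 0], "grip": 0}]'

```text
time: 9.83
eef_pos: [443.9, 15.4, 106.1]
orientation: [[0.49, -0.129, 0.862], [0.064, 0.992, 0.112], [-0.869, -0.0, 0.494]]
force: [-1.3, 1.1, -3.9]
grip_width: 0.143
```

Run:
```python
from h import *
from rig import observe,snapshot
o=observe();p,R=o["eef_pos"],o["orientation"]
print(o["time"],p,o["force"],R.round(3).tolist())
for z in(14,11):
  yaw,ax=(11,np.array([540,12,z]))
  X=np.array([np.cos(np.radians(yaw)),np.sin(np.radians(yaw)),0]);Q=Rtool(yaw,30);P=ax-98*X+[0,0,60]+19*Q[:,0]
  print(P,delta(p,R,P,Q))
d=snapshot("side");np.savez("pics/side6.npz",**d)
cv2.imwrite("pics/c6.png",crop(d,225,165,130,96,6))
```

```text
9.8333 [443.86061563  15.35282086 106.12585982] [-1.31570924  1.13050609 -3.86047323] [[0.49, -0.129, 0.862], [0.064, 0.992, 0.112], [-0.869, -0.0, 0.494]]
[453.12599426  -4.88659609  57.54551733] (array([ 0.303, -0.142, -0.122]), array([-0.035, -0.004,  0.02 ]))
[453.12599426  -4.88659609  54.54551733] (array([ 0.321, -0.142, -0.132]), array([-0.035, -0.004,  0.02 ]))
```

View pics/c6.png

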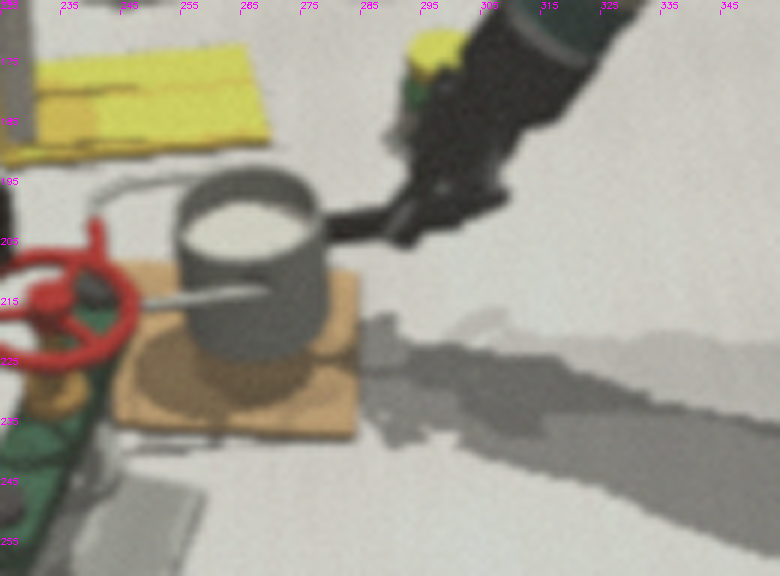

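play_rows --increments '[{"xyz": [0.06, -0.04, 0], "rot": [-0.01, 0, 0.006], "grip": 0}, {"xyz": [0.14, -0.09, -0.05], "rot": [-0.02, 0, 0.012], "grip": 0}, {"xyz": [0.21, -0.13, -0.08], "rot": [-0.035, -0.004, 0.02], "grip": 0}, {"xyz": [0.26, -0.142, -0.1], "rot": [-0.035, -0.004, 0.02], "grip": 0}, {"xyz": [0.28, -0.142, -0.11], "rot": [-0.035, -0.004, 0.02], "grip": 0}]'

```text
time: 10.3
eef_pos: [454.0, -1.4, 61.8]
orientation: [[0.492, -0.2, 0.847], [0.101, 0.98, 0.172], [-0.865, 0.001, 0.503]]
force: [-7.8, 0.2, 7.1]
grip_width: 0.141
```

play_rows --increments '[{"xyz": [0.008, 0, -0.005], "rot": [0, 0, 0], "grip": 0}, {"xyz": [0.016, 0, -0.01], "rot": [0, 0, 0], "grip": 0}, {"xyz": [0.016, 0, -0.01], "rot": [0, 0, 0], "grip": 0}]'

```text
time: 10.55
eef_pos: [454.8, -1.4, 60.4]
orientation: [[0.494, -0.2, 0.846], [0.1, 0.98, 0.173], [-0.863, -0.001, 0.504]]
force: [-5.2, -0.6, 5.7]
grip_width: 0.143
```

play_rows --increments '[{"xyz": [0, 0, 0], "rot": [0, 0, 0], "grip": 0.3}, {"xyz": [0, 0, 0], "rot": [0, 0, 0], "grip": 1}, {"xyz": [0, 0, 0], "rot": [0, 0, 0], "grip": 1}, {"xyz": [0, 0, 0], "rot": [0, 0, 0], "grip": 1}, {"xyz": [0, 0, 0], "rot": [0, 0, 0], "grip": 1}]'

```text
time: 10.97
eef_pos: [453.4, -2.8, 59.0]
orientation: [[0.491, -0.197, 0.848], [0.099, 0.98, 0.17], [-0.865, 0.0, 0.501]]
force: [1.2, -0.4, -1.1]
grip_width: 0.837
```

play_rows --increments '[{"xyz": [-0.1, 0, 0], "rot": [0, 0, 0], "grip": 1}, {"xyz": [-0.35, 0, 0], "rot": [0, 0, 0], "grip": 1}, {"xyz": [-0.6, 0, 0], "rot": [0, 0, 0], "grip": 1}, {"xyz": [-0.87, 0, 0], "rot": [0, 0.07, 0], "grip": 1}, {"xyz": [-1, 0, 0], "rot": [0, 0.14, 0], "grip": 1}]'

```text
time: 11.38
eef_pos: [375.0, -17.9, 188.7]
orientation: [[0.297, -0.193, 0.935], [0.059, 0.981, 0.184], [-0.953, 0.001, 0.303]]
force: [1.6, 0.1, -0.8]
grip_width: 0.999
```

play_rows --increments '[{"xyz": [-0.2, 0, 0.15], "rot": [0, 0.07, 0], "grip": 1}, {"xyz": [-0.4, 0, 0.3], "rot": [0, 0.14, 0], "grip": 1}, {"xyz": [-0.6, 0, 0.4], "rot": [0, 0.195, 0], "grip": 1}, {"xyz": [-0.8, 0, 0.5], "rot": [0, 0.195, 0], "grip": 1}, {"xyz": [-0.8, 0, 0.5], "rot": [0, 0.195, 0], "grip": 1}]'

```text
time: 11.8
eef_pos: [419.4, -11.8, 332.6]
orientation: [[0.018, -0.197, 0.98], [0.0, 0.98, 0.197], [-1.0, -0.003, 0.017]]
force: [0.1, 0.1, -0.1]
grip_width: 1.003
```

Run:
```python
from h import *
from rig import observe,snapshot
o=observe();print(o["time"],o["eef_pos"],o["orientation"].round(3).tolist(),o["joint_positions"].round(1))
for n in("wrist","side","top"):
    d=snapshot(n);np.savez(f"pics/{n}7.npz",**d)
a=load("wrist7")["color"][:,:,::-1];b=np.vstack([crop(load("side7"),220,175,72,48,4),crop(load("top7"),225,160,72,48,4)])
cv2.imwrite("pics/c7.png",np.hstack([a,b]))
```

```text
11.8 [419.35092493 -11.75646078 332.56140358] [[0.018, -0.197, 0.98], [0.0, 0.98, 0.197], [-1.0, -0.003, 0.017]] [-10.6  -8.4 -15.5  81.9   0.2 -21.9]
```

View pics/c7.png

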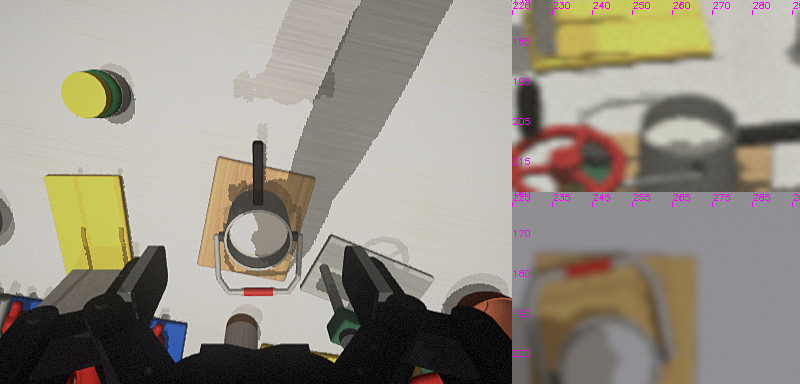

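The can stands on the board: rim centre about (258,238), handle end (258,142), red bail grip (258,292). The stand's base front edge runs (46,176)–(122,176), and the hook tips show near (85,228) and (122,228).

Run:
```python
from h import *
w=load("wrist7");t=load("top7");t0=load("top0");s0=load("side0")
v,u=np.nonzero(m_(w,(235,280,285,300),red));gw=(u.mean(),v.mean());print("gw",gw,u.min(),u.max(),len(u),np.linalg.svd(np.c_[u,v]-gw,full_matrices=False)[2][0])
for z in(82,):print("atz",atz(w,*gw,z), atz(w,u.min(),v[u==u.min()].mean(),82),atz(w,u.max(),v[u==u.max()].mean(),82))
v,u=np.nonzero(m_(t,(233,172,255,186),red));gt=(u.mean(),v.mean());print(gt,"tri",tri([(w,*gw),(t,*gt)]))
v,u=np.nonzero(m_(w,(245,138,270,200),dk));
for vv in(150,165,180): uu=u[v==vv];print(vv,uu.min(),uu.max(),atz(w,uu.mean(),vv,82)[:2])
print("hend",atz(w,258,142,82))
ye=lambda r,g,b:(r>90)&(g>80)&(b<70)
cs,_=cv2.findContours(m_(w,(30,165,140,275),ye),cv2.RETR_EXTERNAL,cv2.CHAIN_APPROX_NONE);c=max(cs,key=cv2.contourArea)[:,0].astype(float)
P=np.array([atz(w,a,b,12)[:2] for a,b in c]);
top=c[:,1]<185
print("front corners",[atz(w,a,b,12)[:2].round(1) for a,b in((45.5,175.5),(122.5,175.5))])
# edges: left & right sides fit
for lo,hi,nm in((40,62,"L"),(118,135,"R")):
    k=(c[:,0]>lo)&(c[:,0]<hi)&(c[:,1]>182)&(c[:,1]<240);q=P[k];l=cv2.fitLine(q.astype(np.float32),cv2.DIST_HUBER,0,.01,.01).ravel();print(nm,k.sum(),np.degrees(np.arctan2(l[1],l[0])),l[2:])
cv2.imwrite("pics/c8.png",np.hstack([cv2.resize(w["color"][165:295,30:150,::-1],None,fx=4.6,fy=4.6,interpolation=cv2.INTER_CUBIC),np.zeros((598,10,3),np.uint8)]))
```

```text
gw (np.float64(258.0), np.float64(291.5)) 244 272 232 [1. 0.]
atz [636.75969354  36.99025196  82.        ] [641.08721046  15.86915219  82.        ] [632.43410231  58.10195304  82.        ]
(np.float64(243.5185185185185), np.float64(178.44444444444446)) tri [636.24067927  35.33084919  83.17209203]
150 253 262 [420.25468413  -8.18205706]
165 253 262 [439.96386207  -3.91612022]
180 253 262 [4.60427426e+02 5.39005254e-02]
hend [409.85307557  -9.65543932  82.        ]
front corners [array([ 541.7, -325.5]), array([ 517.4, -205.8])]Traceback (most recent call last):
  File "<stdin>", line 16, in <module>
cv2.error: OpenCV(4.12.0) /io/opencv/modules/imgproc/src/linefit.cpp:50: error: (-215:Assertion failed) count > 0 in function 'fitLine2D_wods'
```

play_rows --increments '[{"xyz": [-0.15, -0.2, 0.05], "rot": [0, 0, 0], "grip": 1}, {"xyz": [-0.3, -0.42, 0.1], "rot": [0, 0, 0], "grip": 1}, {"xyz": [-0.45, -0.64, 0.2], "rot": [0, 0, 0], "grip": 1}, {"xyz": [-0.61, -0.86, 0.3], "rot": [0, 0, 0], "grip": 1}, {"xyz": [-0.61, -0.98, 0.42], "rot": [0, 0, 0], "grip": 1}]'

```text
time: 12.37
eef_pos: [503.6, -146.4, 420.1]
orientation: [[0.01, -0.193, 0.981], [-0.0, 0.981, 0.193], [-1.0, -0.002, 0.01]]
force: [1.8, -0.5, 0.9]
grip_width: 1.003
```

play_rows --increments '[{"xyz": [0, -0.2, 0], "rot": [0, 0, 0], "grip": 1}, {"xyz": [0, -0.4, 0], "rot": [0, 0, 0], "grip": 1}, {"xyz": [0, -0.6, 0], "rot": [0, 0, 0], "grip": 1}, {"xyz": [0, -0.6, 0], "rot": [0, 0, 0], "grip": 1}, {"xyz": [0, -0.6, 0], "rot": [0, 0, 0], "grip": 1}]'

```text
time: 12.78
eef_pos: [519.5, -232.4, 414.7]
orientation: [[0.002, -0.193, 0.981], [0.005, 0.981, 0.193], [-1.0, 0.004, 0.003]]
force: [-0.7, 0.0, -0.3]
grip_width: 0.998
```

Run:
```python
from rig import observe,snapshot
import numpy as np
d=snapshot("wrist");np.savez("pics/wa.npz",**d);print(observe()["eef_pos"])
```

```text
[ 519.4646372  -231.47350735  415.45117497]
```

play_rows --increments '[{"xyz": [0, -0.2, -0.1], "rot": [0, 0, 0], "grip": 1}, {"xyz": [0, -0.4, -0.3], "rot": [0, 0, 0], "grip": 1}, {"xyz": [0, -0.5, -0.4], "rot": [0, 0, 0], "grip": 1}, {"xyz": [0, -0.5, -0.4], "rot": [0, 0, 0], "grip": 1}, {"xyz": [0, -0.5, -0.4], "rot": [0, 0, 0], "grip": 1}]'

```text
time: 13.25
eef_pos: [475.6, -316.1, 416.7]
orientation: [[0.006, -0.194, 0.981], [0.003, 0.981, 0.194], [-1.0, 0.002, 0.006]]
force: [0.6, 0.1, 0.7]
grip_width: 1.001
```

Run:
```python
from rig import observe,snapshot
from h import *
d=snapshot("wrist");np.savez("pics/wb.npz",**d);print(observe()["eef_pos"])
a=load("wa");
for x in(a,d):print(proj(x,[[565,-236,254],[571,-299,254],[587,-266,236],[587,-266,12]]).round(0).tolist())
cv2.imwrite("pics/c9.png",np.hstack([cv2.resize(x["color"][:300,:,::-1],(400,234),interpolation=cv2.INTER_AREA) for x in(a,d)]))
```

```text
[ 476.15282954 -315.60719744  416.84096652]
[[242.0, 209.0], [183.0, 204.0], [213.0, 216.0], [228.0, 167.0]]
[[308.0, 256.0], [252.0, 251.0], [277.0, 260.0], [268.0, 196.0]]
```

Run:
```python
from h import *
a,b=load("wa"),load("wb")
cv2.imwrite("pics/c9.png",np.hstack([crop(a,150,150,130,196,3)[:588],crop(b,215,180,130,196,3)[:588]]))
```

```text
(no output)
```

View pics/c9.png

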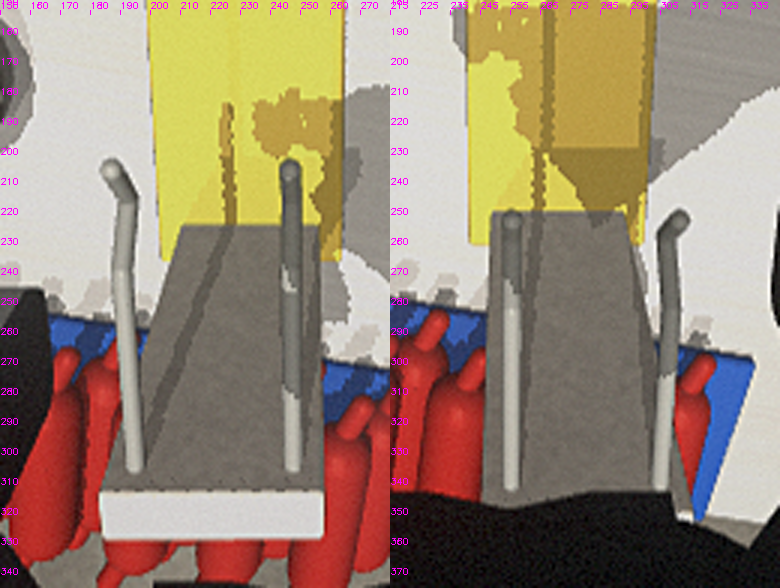

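Hook tips are at a: (185.7,206)/(246.7,207.3) and b: (255.7,253.3)/(311.7,253.3). The shank roots at the column are at a: (195,306.7)/(247.3,306.7) and b: (255.7,342.7)/(305.7,342.7).

Run:
```python
from h import *
a,b=load("wa"),load("wb")
L=tri([(a,185.7,206),(b,255.7,253.3)]);R=tri([(a,246.7,207.3),(b,311.7,253.3)])
l=tri([(a,195,306.7),(b,255.7,342.7)]);r=tri([(a,247.3,306.7),(b,305.7,342.7)])
print("tips",L,R,np.linalg.norm(L-R),"roots",l,r,np.linalg.norm(l-r))
d=R-L;print("yaw tips",np.degrees(np.arctan2(-d[0],d[1])));m=(L+R)/2;n=(l+r)/2;e=n-m;print("mid",m,n,"len",np.linalg.norm(e[:2]),"yaw",np.degrees(np.arctan2(e[1],e[0])))
for y in(11.5,):
    X=np.array([np.cos(np.radians(y)),np.sin(np.radians(y))]);print("origin from tips",m[:2]+22*X,"from roots",n[:2]-110*X)
    for nm,dd in(("a",a),("b",b)):
        k=(dd["color"].astype(int)[...,0]>90)&(dd["color"][...,1]>80)&(dd["color"][...,2]<110)
# predicted reprojections of model
from h import proj
for yaw in(11.5,):
    c,s=np.cos(np.radians(yaw)),np.sin(np.radians(yaw));M=np.array([[c,-s],[s,c]])
    O=m[:2]+22*X
    for P in([-22,-32,250],[-22,32,250],[110,-32,250],[110,32,250],[110,45,262],[110,-45,262],[-60,-60,12],[-60,60,12]):
        W=np.r_[O+M@P[:2],P[2]];print(P,proj(a,W).round(1),proj(b,W).round(1))
```

```text
tips [ 571.63150462 -295.08684592  256.83443878] [ 563.2816641  -231.10552738  249.97968601] 64.88695242098338 roots [ 702.66343615 -268.74217486  250.89360051] [ 688.61233565 -206.7068732   252.96122706] 63.640295076892194
yaw tips 7.435327287460587
mid [ 567.45658436 -263.09618665  253.4070624 ] [ 695.6378859  -237.72452403  251.92741379] len 130.66815728485113 yaw 11.196163844993936
origin from tips [ 589.01492786 -258.71009209] from roots [ 587.84616839 -259.65499681]
[-22, -32, 250] [[187.5 205.4]] [[255.7 252.1]]
[-22, 32, 250] [[246.7 205. ]] [[311.4 251.9]]
[110, -32, 250] [[195.6 306.5]] [[256.  342.6]]
[110, 32, 250] [[248.3 306.1]] [[305.8 342.4]]
[110, 45, 262] [[259.1 313. ]] [[317.8 350. ]]
[110, -45, 262] [[182.8 313.6]] [[245.7 350.4]]
[-60, -60, 12] [[197.4 136.2]] [[239.8 167.4]]
[-60, 60, 12] [[264.9 135.8]] [[304.8 167.1]]
```

```bash
cat >> h.py <<'E'
def Rbail(yaw):
    c,s=np.cos(np.radians(yaw)),np.sin(np.radians(yaw));x=np.array([0,0,-1.]);y=np.array([-c,-s,0]);return np.c_[x,y,np.cross(x,y)]
E
python3 - <<'E'
from h import *
from rig import observe
o=observe();p,R=o["eef_pos"],o["orientation"]
Q=Rbail(11.6);tot=Rn.from_matrix(R.T@Q).as_rotvec();print(tot)
T=np.array([636.5,36.2,160])
W=[(np.array([530,-200,380]),1/3),(np.array([590,-80,290]),2/3),(T,1)]
for P,f in W:
    Rq=R0@Rn.from_rotvec(tot*f).as_matrix() if 'R0' in globals() else None
    if Rq is None: R0=R;Rq=R0@Rn.from_rotvec(tot*f).as_matrix()
    print(P,delta(p,R,P,Rq));p,R=P,Rq
E
```

```text
[-1.57629901  0.00674296  0.00354875]
[ 530 -200  380] (array([0.25 , 0.685, 0.501]), array([-0.335,  0.001,  0.001]))
[590 -80 290] (array([0.604, 0.336, 0.826]), array([-0.335,  0.001,  0.001]))
[636.5  36.2 160. ] (array([ 0.869, -0.048,  0.831]), array([-0.335,  0.001,  0.001]))
```

play_rows --increments '[{"xyz": [0, 0.137, 0.1], "rot": [-0.067, 0, 0], "grip": 1}, {"xyz": [0, 0.274, 0.2], "rot": [-0.134, 0, 0], "grip": 1}, {"xyz": [0.1, 0.41, 0.3], "rot": [-0.201, 0, 0], "grip": 0.8}, {"xyz": [0.2, 0.55, 0.4], "rot": [-0.268, 0, 0], "grip": 0.6}, {"xyz": [0.25, 0.685, 0.501], "rot": [-0.335, 0.001, 0.001], "grip": 0.4}]' --grip_force 60

```text
time: 13.72
eef_pos: [530.4, -197.9, 378.6]
orientation: [[0.003, -0.667, 0.745], [0.004, 0.745, 0.667], [-1.0, 0.001, 0.005]]
force: [0.5, -0.7, -0.8]
grip_width: 0.602
```

play_rows --increments '[{"xyz": [0.12, 0.067, 0.165], "rot": [-0.067, 0, 0], "grip": 0.4}, {"xyz": [0.24, 0.134, 0.33], "rot": [-0.134, 0, 0], "grip": 0.4}, {"xyz": [0.36, 0.2, 0.5], "rot": [-0.201, 0, 0], "grip": 0.4}, {"xyz": [0.48, 0.27, 0.66], "rot": [-0.268, 0, 0], "grip": 0.4}, {"xyz": [0.604, 0.336, 0.826], "rot": [-0.335, 0.001, 0.001], "grip": 0.4}]'

```text
time: 14.13
eef_pos: [590.4, -77.8, 289.6]
orientation: [[0.002, -0.951, 0.308], [0.003, 0.308, 0.951], [-1.0, -0.001, 0.003]]
force: [0.6, 0.6, -0.3]
grip_width: 0.399
```

play_rows --increments '[{"xyz": [0.1, -0.01, 0.2], "rot": [-0.067, 0, 0], "grip": 0.4}, {"xyz": [0.27, -0.02, 0.4], "rot": [-0.134, 0, 0], "grip": 0.4}, {"xyz": [0.45, -0.03, 0.6], "rot": [-0.201, 0, 0], "grip": 0.4}, {"xyz": [0.66, -0.048, 0.75], "rot": [-0.268, 0, 0], "grip": 0.4}, {"xyz": [0.85, -0.048, 0.831], "rot": [-0.335, 0.001, 0.001], "grip": 0.4}]'

```text
time: 14.55
eef_pos: [637.1, 39.8, 161.8]
orientation: [[0.001, -0.977, -0.213], [0.002, -0.213, 0.977], [-1.0, -0.002, 0.002]]
force: [0.5, -1.0, -1.1]
grip_width: 0.396
```

play_rows --increments '[{"xyz": [0, 0, 0], "rot": [0, 0, 0], "grip": 0.4}, {"xyz": [0, 0, 0], "rot": [0, 0, 0], "grip": 0.4}, {"xyz": [0, 0, 0], "rot": [0, 0, 0], "grip": 0.4}]'

```text
time: 14.8
eef_pos: [637.1, 35.7, 164.3]
orientation: [[0.002, -0.979, -0.203], [0.001, -0.203, 0.979], [-1.0, -0.002, 0.0]]
force: [0.5, 0.4, 1.3]
grip_width: 0.401
```

Run:
```python
from h import *
from rig import observe,snapshot
o=observe();p,R=o["eef_pos"],o["orientation"];Q=Rbail(11.6)
print(o["time"],p,o["grip_width"],o["joint_positions"].round(1))
print(delta(p,R,[636.5,36.2,66],Q))
d=snapshot("wrist");np.savez("pics/wc.npz",**d)
m=m_(d,(0,0,512,384),red);n,l,st,c=cv2.connectedComponentsWithStats(m);print([(st[i].tolist(),c[i].round(1).tolist()) for i in range(1,n) if st[i][4]>60]);print(proj(d,[636.5,36.2,82.5]))
```

```text
14.8 [637.09494449  35.69646161 164.30198859] 0.4006208271816402 [  -2.6   19.4   -5.    65.5    0.  -104.3]
(array([0.655, 0.004, 0.004]), array([0.001, 0.   , 0.001]))
[([0, 169, 14, 41, 379], [4.9, 190.1]), ([248, 169, 17, 57, 885], [255.7, 197.2])]
[[254.82666186 195.54481478]]
```

The wrist camera sees the bail grip at (255.7,197.2) against a predicted (254.8,195.5), so they agree. Descending and pinching.

play_rows --increments '[{"xyz": [0.15, 0.004, 0.004], "rot": [0, 0, 0], "grip": 0.4}, {"xyz": [0.35, 0.004, 0.004], "rot": [0, 0, 0], "grip": 0.4}, {"xyz": [0.52, 0.004, 0.004], "rot": [0, 0, 0], "grip": 0.4}, {"xyz": [0.63, 0.004, 0.004], "rot": [0, 0, 0], "grip": 0.4}, {"xyz": [0.655, 0.004, 0.004], "rot": [0, 0, 0], "grip": 0.4}]'

```text
time: 15.27
eef_pos: [635.0, 34.6, 63.7]
orientation: [[-0.002, -0.98, -0.201], [0.001, -0.201, 0.98], [-1.0, 0.002, 0.001]]
force: [-0.0, 0.5, -0.3]
grip_width: 0.399
```

play_rows --increments '[{"xyz": [0, 0, 0], "rot": [0, 0, 0], "grip": 0.2}, {"xyz": [0, 0, 0], "rot": [0, 0, 0], "grip": 0}, {"xyz": [0, 0, 0], "rot": [0, 0, 0], "grip": 0}, {"xyz": [0, 0, 0], "rot": [0, 0, 0], "grip": 0}, {"xyz": [0, 0, 0], "rot": [0, 0, 0], "grip": 0}]'

```text
time: 15.68
eef_pos: [637.7, 35.1, 66.6]
orientation: [[0.004, -0.979, -0.203], [0.0, -0.203, 0.979], [-1.0, -0.004, -0.001]]
force: [0.5, -1.3, 2.0]
grip_width: 0.123
```

Run:
```python
from h import *
from rig import observe
o=observe();p,R=o["eef_pos"],o["orientation"];print(p,o["force"],o["grip_width"])
X=np.array([np.cos(np.radians(11.6)),np.sin(np.radians(11.6)),0]);r=95
for c in range(2):
    out=[]
    for j in range(1,5):
        A=np.radians(45*c);B=A+np.radians(11.25*j);dl=r*((np.cos(B)-np.cos(A))*X+(np.sin(B)-np.sin(A))*np.array([0,0,1]))
        out.append({"xyz":(R.T@dl/150).round(3).tolist(),"rot":[0,0,0],"grip":0})
    print(str(out).replace("'",'"'))
```

```text
[637.66243154  35.11985923  66.60284464] [ 0.48791614 -1.31905104  1.96919153] 0.12298973716112561
[{"xyz": [-0.124, 0.012, -0.0], "rot": [0, 0, 0], "grip": 0}, {"xyz": [-0.243, 0.047, -0.0], "rot": [0, 0, 0], "grip": 0}, {"xyz": [-0.352, 0.105, 0.0], "rot": [0, 0, 0], "grip": 0}, {"xyz": [-0.449, 0.184, 0.0], "rot": [0, 0, 0], "grip": 0}]
[{"xyz": [-0.079, 0.096, 0.0], "rot": [0, 0, 0], "grip": 0}, {"xyz": [-0.138, 0.205, 0.0], "rot": [0, 0, 0], "grip": 0}, {"xyz": [-0.175, 0.324, 0.001], "rot": [0, 0, 0], "grip": 0}, {"xyz": [-0.187, 0.447, 0.001], "rot": [0, 0, 0], "grip": 0}]
```

play_rows --increments '[{"xyz": [-0.124, 0.012, 0], "rot": [0, 0, 0], "grip": 0}, {"xyz": [-0.243, 0.047, 0], "rot": [0, 0, 0], "grip": 0}, {"xyz": [-0.352, 0.105, 0], "rot": [0, 0, 0], "grip": 0}, {"xyz": [-0.449, 0.184, 0], "rot": [0, 0, 0], "grip": 0}]'

```text
time: 16.02
eef_pos: [610.6, 29.9, 133.9]
orientation: [[0.004, -0.979, -0.204], [0.001, -0.204, 0.979], [-1.0, -0.004, 0.0]]
force: [-0.8, -0.2, -2.0]
grip_width: 0.127
```

play_rows --increments '[{"xyz": [-0.079, 0.096, 0], "rot": [0, 0, 0], "grip": 0}, {"xyz": [-0.138, 0.205, 0], "rot": [0, 0, 0], "grip": 0}, {"xyz": [-0.175, 0.324, 0], "rot": [0, 0, 0], "grip": 0}, {"xyz": [-0.187, 0.447, 0], "rot": [0, 0, 0], "grip": 0}, {"xyz": [-0.187, 0.447, 0], "rot": [0, 0, 0], "grip": 0}]'

```text
time: 16.43
eef_pos: [541.9, 15.5, 162.0]
orientation: [[0.002, -0.979, -0.203], [-0.001, -0.203, 0.979], [-1.0, -0.001, -0.001]]
force: [0.2, -1.8, 1.1]
grip_width: 0.123
```

Run:
```python
from h import *
from rig import observe,snapshot
o=observe();p,R=o["eef_pos"],o["orientation"];print(p,o["force"],o["wrist_torque"],o["grip_width"])
d=snapshot("side");np.savez("pics/sided.npz",**d);print(proj(d,[[543.5,17.2,177],[543.5,17.2,97]]))
v,u=np.nonzero(m_(d,(240,160,290,210),red));print(len(u),u.mean() if len(u) else 0,v.mean() if len(u) else 0)
cv2.imwrite("pics/d.png",crop(d,215,150,130,96,6))
```

```text
[541.85965674  15.5001777  161.98640504] [ 0.15652896 -1.81063144  1.12409642] [-0.21480224  0.04777206  0.02768583] 0.1233824136785868
[[263.37620854 189.17628775]
 [263.02169279 206.0013713 ]]
5 241.2 208.8
```

play_rows --increments '[{"xyz": [-0.03, 0, 0], "rot": [0, 0, 0], "grip": 0}, {"xyz": [-0.08, 0, 0], "rot": [0, 0, 0], "grip": 0}, {"xyz": [-0.14, 0, 0], "rot": [0, 0, 0], "grip": 0}, {"xyz": [-0.2, 0, 0], "rot": [0, 0, 0], "grip": 0}, {"xyz": [-0.2, 0, 0], "rot": [0, 0, 0], "grip": 0}]'

```text
time: 16.9
eef_pos: [545.4, 16.2, 192.3]
orientation: [[0.004, -0.979, -0.204], [0.001, -0.204, 0.979], [-1.0, -0.004, 0.0]]
force: [0.8, 0.0, -3.4]
grip_width: 0.124
```

Run:
```python
from h import *
from rig import observe,snapshot
o=observe();p,R=o["eef_pos"],o["orientation"];print(p,o["force"],o["wrist_torque"],o["grip_width"])
d=snapshot("side");np.savez("pics/side8.npz",**d);w=snapshot("wrist")
cv2.imwrite("pics/c10.png",np.hstack([crop(d,215,150,96,96,5),cv2.resize(w["color"][:,:,::-1],(320,240),interpolation=cv2.INTER_AREA).repeat(2,0)]) if 0 else np.vstack([crop(d,215,150,100,60,5),np.hstack([cv2.resize(w["color"][:,:,::-1],(340,255)),np.zeros((255,160,3),np.uint8)])]))
X=np.array([np.cos(np.radians(11.5)),np.sin(np.radians(11.5)),0])
seat=np.array([588.5,-259.2,0])
for nm,P in(("up",p+[0,0,70]),("pre",seat-75*X+[0,0,p[2]+70]),("over",seat+[0,0,p[2]+70])):
    print(nm,P,delta(p,R,P,Rbail(11.5)))
```

```text
[545.38570055  16.22713734 192.30553343] [ 0.80745893  0.02858984 -3.44859197] [-0.11568988  0.00696432  0.04625338] 0.12405899703010675
up [545.38570055  16.22713734 262.30553343] (array([-0.467, -0.002,  0.   ]), array([0.003, 0.   , 0.003]))
pre [ 515.00564715 -274.15259508  262.30553343] (array([-0.469,  0.591, -1.854]), array([0.003, 0.   , 0.003]))
over [ 588.5        -259.2         262.30553343] (array([-0.467,  0.091, -1.856]), array([0.003, 0.   , 0.003]))
```

View pics/c10.png

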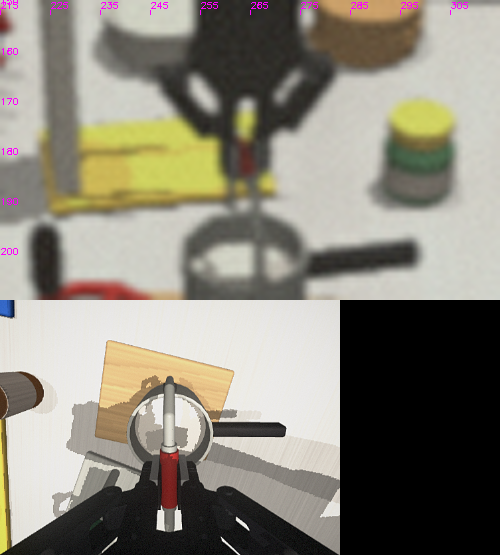

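The can hangs level from the upright bail, force about 4 N. I'll carry it gently, in small steps, to the front of the stand.

play_rows --increments '[{"xyz": [-0.08, 0.01, -0.02], "rot": [0, 0, 0], "grip": 0}, {"xyz": [-0.18, 0.03, -0.06], "rot": [0, 0, 0], "grip": 0}, {"xyz": [-0.3, 0.05, -0.13], "rot": [0, 0, 0], "grip": 0}, {"xyz": [-0.4, 0.09, -0.23], "rot": [0, 0, 0], "grip": 0}, {"xyz": [-0.469, 0.13, -0.36], "rot": [0.003, 0, 0.003], "grip": 0}]'

```text
time: 17.42
eef_pos: [535.4, -40.7, 262.5]
orientation: [[-0.003, -0.98, -0.2], [0.0, -0.2, 0.98], [-1.0, 0.003, 0.001]]
force: [0.6, -0.7, -4.5]
grip_width: 0.126
```

play_rows --increments '[{"xyz": [0, 0.05, -0.15], "rot": [0, 0, 0], "grip": 0}, {"xyz": [0, 0.1, -0.3], "rot": [0, 0, 0], "grip": 0}, {"xyz": [0, 0.15, -0.45], "rot": [0, 0, 0], "grip": 0}, {"xyz": [0, 0.2, -0.6], "rot": [0, 0, 0], "grip": 0}, {"xyz": [0, 0.25, -0.75], "rot": [0, 0, 0], "grip": 0}]'

```text
time: 17.83
eef_pos: [520.4, -159.6, 260.8]
orientation: [[-0.005, -0.98, -0.199], [0.0, -0.199, 0.98], [-1.0, 0.005, 0.001]]
force: [0.8, 0.4, -5.1]
grip_width: 0.129
```

play_rows --increments '[{"xyz": [0, 0.05, -0.15], "rot": [0, 0, 0], "grip": 0}, {"xyz": [0, 0.1, -0.3], "rot": [0, 0, 0], "grip": 0}, {"xyz": [0, 0.14, -0.43], "rot": [0, 0, 0], "grip": 0}, {"xyz": [0, 0.17, -0.54], "rot": [0, 0, 0], "grip": 0}, {"xyz": [0, 0.19, -0.63], "rot": [0, 0, 0], "grip": 0}]'

```text
time: 18.25
eef_pos: [511.2, -258.4, 260.7]
orientation: [[-0.005, -0.98, -0.198], [-0.0, -0.198, 0.98], [-1.0, 0.005, 0.001]]
force: [-0.9, 0.7, -4.5]
grip_width: 0.13
```

play_rows --increments '[{"xyz": [0, 0.01, -0.07], "rot": [0, 0, 0], "grip": 0}, {"xyz": [0, 0.02, -0.115], "rot": [0, 0, 0], "grip": 0}, {"xyz": [0, 0.02, -0.115], "rot": [0, 0, 0], "grip": 0}, {"xyz": [0, 0.02, -0.115], "rot": [0, 0, 0], "grip": 0}, {"xyz": [0, 0.02, -0.115], "rot": [0, 0, 0], "grip": 0}]'

```text
time: 18.67
eef_pos: [512.3, -273.3, 260.4]
orientation: [[-0.005, -0.98, -0.2], [0.001, -0.2, 0.98], [-1.0, 0.004, 0.002]]
force: [-0.4, -0.3, -3.6]
grip_width: 0.13
```

play_rows --increments '[{"xyz": [0, 0, 0], "rot": [0, 0, 0], "grip": 0}, {"xyz": [0, 0, 0], "rot": [0, 0, 0], "grip": 0}, {"xyz": [0, 0, 0], "rot": [0, 0, 0], "grip": 0}, {"xyz": [0, 0, 0], "rot": [0, 0, 0], "grip": 0}, {"xyz": [0, 0, 0], "rot": [0, 0, 0], "grip": 0}]'

```text
time: 19.08
eef_pos: [512.3, -274.0, 260.5]
orientation: [[-0.004, -0.98, -0.199], [-0.0, -0.199, 0.98], [-1.0, 0.004, 0.001]]
force: [-0.6, -0.7, -3.8]
grip_width: 0.128
```

Run:
```python
from h import *
from rig import observe,snapshot
o=observe();p,R=o["eef_pos"],o["orientation"];print(o["time"],p,o["force"],o["wrist_torque"],o["grip_width"],o["joint_positions"].round(1))
w=snapshot("wrist");np.savez("pics/we.npz",**w);s=snapshot("side");np.savez("pics/sidee.npz",**s)
# roll position in wrist picture vs model
v,u=np.nonzero(m_(w,(200,150,320,384),red));print("roll px",u.mean(),v.mean(),u.min(),u.max(),v.min(),v.max(),len(u))
Q=Rbail(11.5);Y=np.array([-np.sin(np.radians(11.5)),np.cos(np.radians(11.5)),0])
for off in(-22,0,22):print(off,proj(w,p+[0,0,16]+off*Y).round(1))
X=np.array([np.cos(np.radians(11.5)),np.sin(np.radians(11.5)),0]);seat=np.array([588.5,-259.2,0])
print("rel seat x,y",(p-seat)@X,(p-seat)@Y)
P=seat-75*X+[0,0,262];print("pre",delta(p,R,P,Q));P=seat+[0,0,262];print("over",delta(p,R,P,Q))
```

```text
19.0833 [ 512.27756977 -273.9690373   260.50370973] [-0.6156999  -0.72060692 -3.8014924 ] [-0.03600198 -0.00016782  0.02329125] 0.1275970139395251 [-3.440e+01  1.070e+01 -4.400e+00  7.500e+01 -1.000e-01 -1.359e+02]
roll px 254.49776453055142 269.38648782911076 241 268 224 314 2013
-22 [[254.2 221.1]]
0 [[254.2 263.2]]
22 [[254.2 301.6]]
rel seat x,y -77.6367148894223 0.7237639620219296
pre (array([-0.01 , -0.018, -0.005]), array([-0.   ,  0.001, -0.003]))
over (array([-0.012, -0.518, -0.005]), array([-0.   ,  0.001, -0.003]))
```

play_rows --increments '[{"xyz": [0, -0.04, -0.015], "rot": [0, 0, 0], "grip": 0}, {"xyz": [0, -0.11, -0.015], "rot": [0, 0, 0], "grip": 0}, {"xyz": [0, -0.19, -0.015], "rot": [0, 0, 0], "grip": 0}, {"xyz": [0, -0.27, -0.015], "rot": [0, 0, 0], "grip": 0}, {"xyz": [0, -0.35, -0.015], "rot": [0, 0, -0.003], "grip": 0}]'

```text
time: 19.6
eef_pos: [566.1, -265.7, 260.1]
orientation: [[0.001, -0.98, -0.199], [0.001, -0.199, 0.98], [-1.0, -0.001, 0.001]]
force: [0.4, -0.1, -4.1]
grip_width: 0.128
```

play_rows --increments '[{"xyz": [0, -0.07, 0], "rot": [0, 0, 0], "grip": 0}, {"xyz": [0, -0.12, 0], "rot": [0, 0, 0], "grip": 0}, {"xyz": [0, -0.155, 0], "rot": [0, 0, 0], "grip": 0}, {"xyz": [0, -0.168, 0], "rot": [0, 0, 0], "grip": 0}, {"xyz": [0, -0.168, 0], "rot": [0, 0, 0], "grip": 0}]'

```text
time: 20.02
eef_pos: [589.3, -260.8, 260.1]
orientation: [[0.0, -0.98, -0.199], [0.001, -0.199, 0.98], [-1.0, -0.0, 0.001]]
force: [0.5, 0.1, -4.0]
grip_width: 0.127
```

play_rows --increments '[{"xyz": [0, 0, 0], "rot": [0, 0, 0], "grip": 0}, {"xyz": [0, 0, 0], "rot": [0, 0, 0], "grip": 0}, {"xyz": [0, 0, 0], "rot": [0, 0, 0], "grip": 0}, {"xyz": [0, 0, 0], "rot": [0, 0, 0], "grip": 0}, {"xyz": [0, 0, 0], "rot": [0, 0, 0], "grip": 0}]'

```text
time: 20.43
eef_pos: [588.6, -261.1, 260.4]
orientation: [[0.0, -0.98, -0.198], [0.001, -0.198, 0.98], [-1.0, -0.001, 0.001]]
force: [0.1, -0.5, -4.2]
grip_width: 0.13
```

Run:
```python
from h import *
from rig import observe,snapshot
o=observe();p,R=o["eef_pos"],o["orientation"];print(o["time"],p,o["force"],o["wrist_torque"],o["grip_width"])
w=snapshot("wrist");np.savez("pics/wf.npz",**w);s=snapshot("side");np.savez("pics/sidef.npz",**s)
Y=np.array([-np.sin(np.radians(11.5)),np.cos(np.radians(11.5)),0])
X=np.array([np.cos(np.radians(11.5)),np.sin(np.radians(11.5)),0]);seat=np.array([588.5,-259.2,0])
print("rel seat x,y",(p-seat)@X,(p-seat)@Y)
cv2.imwrite("pics/c11.png",np.hstack([w["color"][:,:,::-1],cv2.resize(crop(s,215,100,72,96,4),(288,384))]))
```

```text
20.4333 [ 588.5942259  -261.12153672  260.39968376] [ 0.08664778 -0.47190263 -4.21837337] [ 0.00844607 -0.02979753 -0.03107958] 0.12964848041752086
rel seat x,y -0.2907585156841542 -1.901746926232934
```

View pics/c11.png

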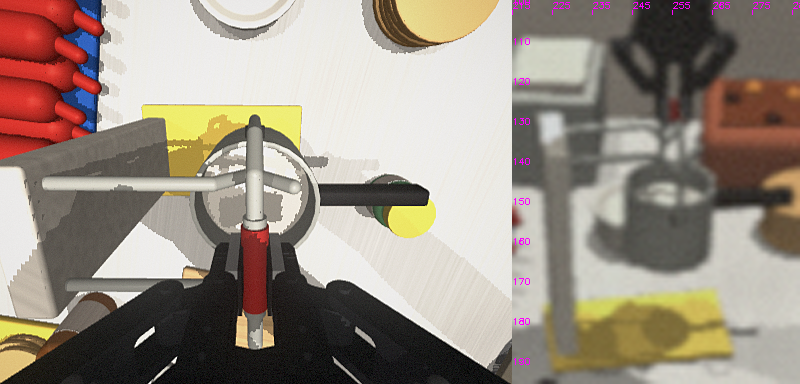

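The bail bar sits straight above the hook's V seat, with the roll end at (255,220) clear of the hook at v≈183. The handle points towards the robot. Lowering.

play_rows --increments '[{"xyz": [0.05, 0, 0], "rot": [0, 0, 0], "grip": 0}, {"xyz": [0.11, 0, 0], "rot": [0, 0, 0], "grip": 0}, {"xyz": [0.17, 0, 0], "rot": [0, 0, 0], "grip": 0}, {"xyz": [0.22, 0, 0], "rot": [0, 0, 0], "grip": 0}, {"xyz": [0.24, 0, 0], "rot": [0, 0, 0], "grip": 0}]'

```text
time: 20.95
eef_pos: [589.1, -260.3, 222.9]
orientation: [[0.001, -0.98, -0.199], [0.003, -0.199, 0.98], [-1.0, -0.001, 0.003]]
force: [1.7, 2.0, 0.8]
grip_width: 0.131
```

play_rows --increments '[{"xyz": [0.01, 0, 0], "rot": [0, 0, 0], "grip": 0}, {"xyz": [0.02, 0, 0], "rot": [0, 0, 0], "grip": 0}, {"xyz": [0.02, 0, 0], "rot": [0, 0, 0], "grip": 0}]'

```text
time: 21.2
eef_pos: [589.9, -260.8, 222.2]
orientation: [[0.003, -0.98, -0.199], [0.001, -0.199, 0.98], [-1.0, -0.003, 0.0]]
force: [2.2, 1.8, 0.6]
grip_width: 0.13
```

Run:
```python
from rig import observe
o=observe();print(o["eef_pos"],o["force"],o["wrist_torque"],o["grip_width"])
```

```text
[ 589.90493644 -260.76925241  222.23711162] [2.15596962 1.81088236 0.5980933 ] [ 0.50787125 -0.47337815 -0.05374061] 0.1302053687147608
```

play_rows --increments '[{"xyz": [0, 0, 0], "rot": [0, 0, 0], "grip": 0.2}, {"xyz": [0, 0, 0], "rot": [0, 0, 0], "grip": 0.3}, {"xyz": [0, 0, 0], "rot": [0, 0, 0], "grip": 0.4}, {"xyz": [0, 0, 0], "rot": [0, 0, 0], "grip": 0.5}, {"xyz": [0, 0, 0], "rot": [0, 0, 0], "grip": 0.5}]'

```text
time: 21.62
eef_pos: [588.7, -261.2, 221.4]
orientation: [[0.0, -0.98, -0.198], [0.0, -0.198, 0.98], [-1.0, -0.0, 0.0]]
force: [-0.2, -0.3, 0.4]
grip_width: 0.495
```

play_rows --increments '[{"xyz": [0, 0, 0], "rot": [0, 0, 0], "grip": 0.5}, {"xyz": [0, 0, 0], "rot": [0, 0, 0], "grip": 0.5}, {"xyz": [0, 0, 0], "rot": [0, 0, 0], "grip": 0.5}]'

```text
time: 21.87
eef_pos: [588.9, -261.0, 221.3]
orientation: [[0.0, -0.98, -0.199], [0.001, -0.199, 0.98], [-1.0, -0.0, 0.001]]
force: [0.7, -1.0, -0.1]
grip_width: 0.504
```

Run:
```python
from h import *
from rig import observe,snapshot
o=observe();print(o["eef_pos"],o["force"],o["wrist_torque"],o["grip_width"])
w=snapshot("wrist");np.savez("pics/wg.npz",**w);s=snapshot("side");np.savez("pics/sideg.npz",**s);cv2.imwrite("pics/g.png",w["color"][:,:,::-1])
v,u=np.nonzero(m_(w,(200,150,320,384),red));print("roll px",u.mean(),v.mean(),u.min(),u.max(),v.min(),v.max(),len(u))
c,s_=np.cos(np.radians(11.5)),np.sin(np.radians(11.5));X=np.array([c,s_,0]);Y=np.array([-s_,c,0]);seat=np.array([588.5,-259.2,236])
for off in(-22,0,22):print(off,proj(w,seat+off*Y).round(1),proj(w,seat+[0,0,-10]+off*Y).round(1))
```

```text
[ 588.85386768 -261.02226652  221.25044729] [ 0.70895701 -1.00474133 -0.06294085] [-0.01281764 -0.04357645  0.03213661] 0.5036060533258417
roll px 250.24347434743476 269.996399639964 237 264 225 314 2222
-22 [[253.9 223.6]] [[253.9 215. ]]
0 [[253.9 265.2]] [[254.  254.4]]
22 [[254. 303.]] [[254.  290.5]]
```

The roll rests where the seat model predicts and nothing is being carried by the gripper. Retreating upward.

play_rows --increments '[{"xyz": [-0.05, 0, 0], "rot": [0, 0, 0], "grip": 0.5}, {"xyz": [-0.15, 0, 0], "rot": [0, 0, 0], "grip": 0.5}, {"xyz": [-0.35, 0, 0], "rot": [0, 0, 0], "grip": 0.5}, {"xyz": [-0.6, 0, 0], "rot": [0, 0, 0], "grip": 0.5}, {"xyz": [-0.85, 0, 0], "rot": [0, 0, 0], "grip": 0.5}]'

```text
time: 22.38
eef_pos: [588.2, -260.7, 349.8]
orientation: [[-0.001, -0.98, -0.199], [0.002, -0.199, 0.98], [-1.0, 0.001, 0.002]]
force: [1.0, -0.9, 0.1]
grip_width: 0.5
```

play_rows --increments '[{"xyz": [-0.1, 0.2, 0], "rot": [0, 0, 0], "grip": 0.5}, {"xyz": [-0.2, 0.4, 0], "rot": [0, 0, 0], "grip": 0.5}, {"xyz": [-0.2, 0.65, 0.1], "rot": [0, 0, 0], "grip": 0.5}, {"xyz": [-0.2, 0.9, 0.3], "rot": [0, 0, 0], "grip": 0.5}, {"xyz": [-0.2, 0.95, 0.5], "rot": [0, 0, 0], "grip": 0.5}]'

```text
time: 22.8
eef_pos: [431.4, -216.8, 379.9]
orientation: [[0.0, -0.981, -0.195], [-0.001, -0.195, 0.981], [-1.0, -0.0, -0.001]]
force: [1.5, 0.9, 0.2]
grip_width: 0.503
```

play_rows --increments '[{"xyz": [0, 0, 0], "rot": [0, 0, 0], "grip": 0.5}, {"xyz": [0, 0, 0], "rot": [0, 0, 0], "grip": 0.5}, {"xyz": [0, 0, 0], "rot": [0, 0, 0], "grip": 0.5}, {"xyz": [0, 0, 0], "rot": [0, 0, 0], "grip": 0.5}, {"xyz": [0, 0, 0], "rot": [0, 0, 0], "grip": 0.5}]'

```text
time: 23.22
eef_pos: [435.2, -216.6, 378.6]
orientation: [[0.0, -0.98, -0.199], [0.001, -0.199, 0.98], [-1.0, -0.0, 0.001]]
force: [-0.2, 0.3, -0.3]
grip_width: 0.5
```

Run:
```python
from h import *
from rig import observe,snapshot
o=observe();print(o["time"],o["eef_pos"],o["force"])
s=snapshot("side");t=snapshot("top");np.savez("pics/sideh.npz",**s);np.savez("pics/toph.npz",**t)
c,s_=np.cos(np.radians(11.5)),np.sin(np.radians(11.5));X=np.array([c,s_,0]);Y=np.array([-s_,c,0]);seat=np.array([588.5,-259.2,236])
for nm,d,r in(("s",s,12),("t",t,12)):
    q=proj(d,seat)[0];b=(int(q[0]-r),int(q[1]-r),int(q[0]+r),int(q[1]+r));v,u=np.nonzero(m_(d,b,red));print(nm,"pred",q.round(1),"roll",u.mean().round(1) if len(u) else None,v.mean().round(1) if len(u) else None,len(u))
cheese=seat+[0,0,-110];print("handle end pred",proj(s,seat-135*X+[0,0,-95]).round(1))
v,u=np.nonzero(m_(s,(265,130,310,170),dk));print("dark u max",u.max(),v[u>=u.max()-3].mean())
cv2.imwrite("pics/c12.png",np.hstack([crop(s,210,100,90,110,4)[:440],crop(t,265,140,90,110,4)[:440]]))
# changes vs start in both
for n,d in(("side",s),("top",t)):
    D=np.abs(d["color"].astype(int)-load(n+"0")["color"]).max(2)>60;k,l,st,ce=cv2.connectedComponentsWithStats(D.astype(np.uint8));print(n,[(st[i].tolist()) for i in range(1,k) if st[i][4]>60])
```

```text
23.2167 [ 435.20531407 -216.62626647  378.64165993] [-0.20662222  0.28073109 -0.33511978]
s pred [254.6 137.1] roll 254.0 135.5 8
t pred [329.4 186.9] roll 330.8 186.2 29
handle end pred [[285.4 154.1]]
dark u max 284 156.0
side [[287, 0, 18, 13, 169], [314, 0, 95, 28, 1341], [377, 15, 121, 200, 8567], [280, 24, 35, 84, 1065], [415, 44, 25, 28, 410], [500, 46, 12, 19, 91], [238, 148, 40, 41, 683], [323, 180, 133, 162, 6132], [242, 192, 141, 87, 3131], [218, 195, 30, 26, 275], [219, 223, 15, 12, 72], [237, 250, 36, 22, 303], [310, 342, 55, 42, 1371]]
top [[270, 175, 94, 146, 1886], [181, 192, 8, 22, 75], [48, 284, 47, 30, 739], [1, 302, 39, 56, 978], [179, 315, 51, 69, 1875], [54, 318, 109, 66, 1622], [263, 338, 19, 18, 116], [234, 344, 10, 19, 101], [240, 356, 33, 28, 677]]
```

The roll and handle end match the hung, level pose in both views. I'll wait a second, check that it is still, and check the bystanders and wheel numerically.

play_rows --increments '[{"xyz": [0, 0, 0], "rot": [0, 0, 0], "grip": 0.5}, {"xyz": [0, 0, 0], "rot": [0, 0, 0], "grip": 0.5}, {"xyz": [0, 0, 0], "rot": [0, 0, 0], "grip": 0.5}, {"xyz": [0, 0, 0], "rot": [0, 0, 0], "grip": 0.5}, {"xyz": [0, 0, 0], "rot": [0, 0, 0], "grip": 0.5}]'

```text
time: 23.73
eef_pos: [434.3, -215.9, 378.7]
orientation: [[0.0, -0.98, -0.199], [0.001, -0.199, 0.98], [-1.0, -0.0, 0.001]]
force: [-0.2, -0.5, -0.1]
grip_width: 0.505
```

play_rows --increments '[{"xyz": [0, 0, 0], "rot": [0, 0, 0], "grip": 0.5}, {"xyz": [0, 0, 0], "rot": [0, 0, 0], "grip": 0.5}, {"xyz": [0, 0, 0], "rot": [0, 0, 0], "grip": 0.5}, {"xyz": [0, 0, 0], "rot": [0, 0, 0], "grip": 0.5}, {"xyz": [0, 0, 0], "rot": [0, 0, 0], "grip": 0.5}]'

```text
time: 24.15
eef_pos: [434.3, -215.9, 378.8]
orientation: [[0.0, -0.98, -0.199], [0.001, -0.199, 0.98], [-1.0, -0.001, 0.001]]
force: [-0.0, 0.8, 0.1]
grip_width: 0.499
```

Run:
```python
from h import *
from rig import observe,snapshot,job_done
s=snapshot("side");t=snapshot("top");a,b=load("sideh"),load("toph")
f=lambda x,B:cv2.GaussianBlur(x["color"],(3,3),0)[B[1]:B[3],B[0]:B[2]].astype(int)
print("still:",np.abs(f(s,(235,125,290,175))-f(a,(235,125,290,175))).max(),np.abs(f(t,(300,170,350,215))-f(b,(300,170,350,215))).max())
s0=load("side0")
for n,B in(("salsa",(192,200,211,231)),("cup",(295,285,325,332)),("bowl",(203,290,248,332)),("cookies",(130,220,188,315)),("jar",(288,168,308,192)),("plates",(232,145,262,165))):
    print(n,(np.abs(f(s,B)-f(s0,B)).max(2)>40).mean().round(3))
cs,_=cv2.findContours(m_(s,(212,205,252,232),red),cv2.RETR_EXTERNAL,cv2.CHAIN_APPROX_NONE);print("wheel",cv2.fitEllipse(cv2.convexHull(max(cs,key=cv2.contourArea)))[0])
```

```text
still: 15 22
salsa 0.0
cup 0.0
bowl 0.0
cookies 0.0
jar 0.0
plates 0.308
wheel (232.96998596191406, 216.40866088867188)
```

```bash
python3 -c "
from rig import job_done;print(job_done())"
```

```text
the job is handed in; nothing more can be done
None
```

The can now hangs by its bail on both hooks of the draining stand, handle towards the robot, and I handed the job in at about 24 s of the 72 s allowed. I wound the handwheel about 440° anticlockwise, which put the stem at roughly 40 mm, drew the can out by its handle and stood it on the board. After letting go, I swung the bail upright, carried the can to the stand, lowered it onto the hooks and backed the arm off.

**Hanging:** After release, the bail grip and the handle end lay within about 2 px of where a level can in the hook seats should be, in the fixed cameras. Pictures nearly a second apart differed only at noise level. I planned to look at one last close-up of the hooks, but the 12-picture limit was already used. So "on both hooks" rests on the picture before lowering, the weight coming off the gripper, and these position checks.

**Press:** The wheel stayed where I left it, so the press is open.

**Bystanders:** Salsa, cup, clay bowl, cookies and jar showed no change from the start. My check of the plates region failed, with 31 % of its pixels changed. The hanging can now covers that spot in the side view, and the arm never went near the plates, but I did not confirm them separately.

**Small disagreements:** My estimates of the hub and the stand's position differed by 2–10 mm between the first distant views. I replaced them with close wrist-camera measurements before acting on them.

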